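# Pack up the wedge jack to the gauge mark

### The arm

A 6-joint arm with a two-finger parallel gripper is mounted at the origin on the work surface. World frame = base frame: x ahead of the robot, y to its left, z up, the work surface at z = 0. Lengths are in m, angles in rad, forces in N, time in s.
With the tool pointing down it reaches from about 0.25 to 0.775 m from the base axis. Payload 8.9 kg.
Tool frame: the origin (TCP) lies midway between the tips of the shut fingers; the grasp point (between the pads) lies 19 mm behind it; z points along the fingers, y is the direction in which the jaws open and shut (so a half turn about z gives the same grasp; the last joint's range is limited). The gripper opens to 85 mm and grips with 20 to 120 N. Pads are 22 mm wide; open, the fingers measure 114 mm over their backs; the gripper's body (76 mm by 85 mm) begins 54 mm behind the grasp point. The pads swing forward as they close: fully open they stand 13 mm farther back than shut.
Start: joints at [-1.428, 0.291, -0.153, 1.127, 0, 1.431], TCP at [0.146, -0.504, 0.231] pointing down, gripper open.
Joint ranges: [-2.52, 2.52], [-0.91, 1.74], [-1.3, 1.37], [-1.96, 2.02], [-1.52, 1.47], [-3.14, 3.14]. Speed limits (rad/s): [2.22, 2.22, 2.79, 3.14, 3.14, 3.14].

### API

Orientations are given as a rotation vector (axis times angle).
In Python, from rig import * gives the robot as it stands.
- The arm moves only by the shell command python3 -m crank 'ROWS' [OPENING]. ROWS is JSON, a list of rows, each an object with "travel": the shift along the tool's x, y, z in mm, a list of three; "turn": the turn, a rotation vector about the tool's x, y, z in degrees, a list of three. In form: [{"travel": [dx, dy, dz], "turn": [ax, ay, az]}, ...]. A call has 1 to 8 rows; each row shifts and turns the commanded pose from where the row before left it, along the tool's axes as they then stand; what a row does not reach is not made up. A row lasts 1/12 s, in which the tool goes at most 41.7 mm and 7.16 degrees, less where a joint would pass 70% of its speed; a pose out of reach is approached as far as the arm can. A call is refused whole if a number of a shift passes 41.7 or a number of a turn 7.16, either way. A call with a gripper value outside its range is refused whole. OPENING is the gripper command: -1 is fully open, 1 is shut, values between are in proportion, set as the call begins (- or left out, the last holds). The fingers move at their own pace and stop on an object; the grip force is fixed at half the most. Time passes only in rows, so rows that do not move let the fingers close. It gives the time, the measured TCP pose, the force and the opening at its end, in the units of the state.
- sense(): the state, without advancing time (a new reading comes with each control period).
- grab_frame(name): name is "scene" or "top" or "wrist"; returns a dict with "pixels" (384x512x3 uint8, red, green, blue), "mtx" (3x3 intrinsics, pixels), "eye" and "rotation" of the camera in the world. Camera axes: x right, y down, z forward; pixel columns grow to the right and rows downward; lengths in m; the calibration is good to about 2 mm. A picture is of the moment at which its call begins. There is no depth.
- hand_in(): hands the job in, once; it reports no verdict.
Trained networks look in a picture, given as the dict that the camera call returned (one of the last four; its "shot" number tells which), for a name from the list of things; names that differ only in an ending like _2 or _b are one class to them, and where a whole thing is asked for, a point or a joint stands for the part that bears it (a point fixed in the world has none). Each returns a list of dicts, best first, with "confidence" (0 to 1); they miss things now and then, are a little off and sometimes report something else, mostly with a low value. They report only what shows in the picture. A call takes as long as a camera call. They do not tell look-alikes from the thing itself.
- find_in(name, picture): "location" ([x, y, z] in m, in world coordinates, good to about 4 mm: the middle of the surface that is visible of it).
The state is a dict: "time_s": time; "joints": joint angles; "joint_velocities": joint speeds; "joint_torque": joint torques, N m; "eef_pos": TCP position; "orientation": TCP orientation; "force": force on the tool from outside, world axes, zero at the start; "moment": the same for the moment, N m; "gripper_width": opening from 0.0 (shut) to 1.0 (fully open).
Only numpy, scipy, OpenCV 4.12 (cv2) and the standard library are available. Lean on these libraries where they do the work, as an engineer would, in place of code of your own. Each camera call takes 0.05 s, during which the arm holds its last target.

### The job

Build up the packing on the wedge jack to the gauge: set blue plates from the bench squarely on the plate already there, without dropping them, until the wedge can make up the rest, then push the wedge in (the yellow pad is for that) until the top of the stack is level with the upper edge of the red pointer. Leave spare plates lying on the bench, and do not disturb the pointer's setting or the other things.

Things in the scene. Friction and masses are not known exactly. Their poses are not given: they have to be found in the camera images.
- jack: wedge jack bolted to the bench: grey base 150 x 110 mm with a low lifting table between two cheeks (30 mm high), and a height gauge post (14 mm square, 112 mm high) beside it. Origin on the bench under the middle of the lifting table; its x points from the table to the gauge post, which stands at x = 78, y = -35 mm; its y points towards the yellow push pad of the wedge; z up
- seat (a point): centre of the top face of the jack's lifting table (aluminium, 80 mm along the jack's x, 60 mm along its y); 40 mm above the bench with the wedge backed out, as it always starts
- wedge (a joint): how far the steel wedge has been pushed in along the jack's -y, 0 (start) to 0.064 m; each 4 mm of push raises the lifting table and its load by 1 mm (16 mm in all). It moves under about 6 to 12 N and stays where it is left; pushing the low steel plate at its other end (its outer face at jack y = -68 mm when backed out, top 39 mm above the bench) brings it back
- push_pad (a point): centre of the outer face of the wedge's yellow push pad, which faces along the jack's +y; upright pad 50 mm wide, from 10 to 60 mm above the bench, the point at 36 mm; it starts 169 mm from the jack's middle and moves with the wedge
- mark (a point): the mark: upper edge of the level red pointer blade on the gauge post, 60 mm from the table's middle along the jack's x; the blade is 4 mm thick, 6 mm high, 66 mm long along the jack's y (from y = -43 to 23 mm). Its height differs each time, 66 to 89 mm above the bench
- plate_a: painted blue steel packing plate, 70 (its x) x 45 (its y) x 12 mm thick, about 0.3 kg, origin at the centre of its underside; starts on the lifting table, set square with its x along the jack's x
- plate_a_top (a point): centre of the upper face of plate_a
- plate_b: painted blue steel packing plate, 70 (its x) x 45 (its y) x 12 mm thick, about 0.3 kg, origin at the centre of its underside; starts lying flat on the bench
- plate_b_top (a point): centre of the upper face of plate_b
- plate_c: painted blue steel packing plate, 70 (its x) x 45 (its y) x 12 mm thick, about 0.3 kg, origin at the centre of its underside; starts lying flat on the bench
- plate_c_top (a point): centre of the upper face of plate_c
- plate_d: painted blue steel packing plate, 70 (its x) x 45 (its y) x 12 mm thick, about 0.3 kg, origin at the centre of its underside; starts lying flat on the bench
- plate_d_top (a point): centre of the upper face of plate_d
- bracket: bystander among the plates: dark steel angle bracket, 65 x 40 mm foot 5 mm thick, upright leg 50 mm high at its -x end, origin under the foot
- bolt_a: bystander: hexagon bolt standing on its head, 30 mm across, 51 mm high, origin under the head
- bolt_b: bystander: hexagon bolt standing on its head, 30 mm across, 41 mm high, origin under the head
- spanner: bystander: steel spanner 180 mm long lying along its x
- collar: bystander: dark steel ring, 68 mm outside, 44 mm inside, 16 mm high
- tube_offcut: bystander: square steel tube offcut, 90 mm long along its x, 40 x 40 mm
Things that resemble listed ones, but are neither listed nor needed, are in the scene too. What is shaped like the plate_a but purple or white is not meant.

How it is judged:
At the end, for the whole second after the job is handed in: Top of the highest stacked plate within 2 mm of the mark's height, none higher; stacked plates flat, within 15 mm of the table's middle and 0.25 rad of square to the jack; every other plate flat on the bench over 90 mm from the table's middle; plates and wedge at rest (((horizontal distance between plate_a and seat below 0.015 m and angle between the x axis of plate_a and the x axis of jack, either way round below 0.25 rad and angle between plate_a's own z axis and vertical below 0.06 rad and z of plate_a in the frame of seat above -0.003 m and z of plate_a_top in the frame of mark below 0.002 m) or (horizontal distance between plate_a and seat above 0.09 m and height (world z) of plate_a below 0.006 m and angle between plate_a's own z axis and vertical below 0.06 rad)) and ((horizontal distance between plate_b and seat below 0.015 m and angle between the x axis of plate_b and the x axis of jack, either way round below 0.25 rad and angle between plate_b's own z axis and vertical below 0.06 rad and z of plate_b in the frame of seat above -0.003 m and z of plate_b_top in the frame of mark below 0.002 m) or (horizontal distance between plate_b and seat above 0.09 m and height (world z) of plate_b below 0.006 m and angle between plate_b's own z axis and vertical below 0.06 rad)) and ((horizontal distance between plate_c and seat below 0.015 m and angle between the x axis of plate_c and the x axis of jack, either way round below 0.25 rad and angle between plate_c's own z axis and vertical below 0.06 rad and z of plate_c in the frame of seat above -0.003 m and z of plate_c_top in the frame of mark below 0.002 m) or (horizontal distance between plate_c and seat above 0.09 m and height (world z) of plate_c below 0.006 m and angle between plate_c's own z axis and vertical below 0.06 rad)) and ((horizontal distance between plate_d and seat below 0.015 m and angle between the x axis of plate_d and the x axis of jack, either way round below 0.25 rad and angle between plate_d's own z axis and vertical below 0.06 rad and z of plate_d in the frame of seat above -0.003 m and z of plate_d_top in the frame of mark below 0.002 m) or (horizontal distance between plate_d and seat above 0.09 m and height (world z) of plate_d below 0.006 m and angle between plate_d's own z axis and vertical below 0.06 rad)) and ((horizontal distance between plate_a and seat below 0.015 m and angle between the x axis of plate_a and the x axis of jack, either way round below 0.25 rad and angle between plate_a's own z axis and vertical below 0.06 rad and z of plate_a in the frame of seat above -0.003 m and z of plate_a_top in the frame of mark between -0.002 and 0.002 m) or (horizontal distance between plate_b and seat below 0.015 m and angle between the x axis of plate_b and the x axis of jack, either way round below 0.25 rad and angle between plate_b's own z axis and vertical below 0.06 rad and z of plate_b in the frame of seat above -0.003 m and z of plate_b_top in the frame of mark between -0.002 and 0.002 m) or (horizontal distance between plate_c and seat below 0.015 m and angle between the x axis of plate_c and the x axis of jack, either way round below 0.25 rad and angle between plate_c's own z axis and vertical below 0.06 rad and z of plate_c in the frame of seat above -0.003 m and z of plate_c_top in the frame of mark between -0.002 and 0.002 m) or (horizontal distance between plate_d and seat below 0.015 m and angle between the x axis of plate_d and the x axis of jack, either way round below 0.25 rad and angle between plate_d's own z axis and vertical below 0.06 rad and z of plate_d in the frame of seat above -0.003 m and z of plate_d_top in the frame of mark between -0.002 and 0.002 m)) and linear speed of each of plate_a, plate_b, plate_c, plate_d below 0.02 m/s and velocity of joint wedge between -0.005 and 0.005 m/s); the robot touches nothing.
It fails at once if a bystander is shifted more than 30 mm (distance of any of bracket, bolt_a, bolt_b, spanner, collar, tube_offcut from where it was at the start of the episode above 0.03 m).
It fails at once if the red pointer's setting is changed by more than 3 mm (distance of mark from where it was at the start of the episode above 0.003 m).
It fails at once if a plate is dropped over the jack (falling free of the fingers faster than 0.6 m/s) ((horizontal distance between plate_a and seat below 0.06 m and contact force between plate_a and the fingers below 0.05 N and linear speed of plate_a above 0.6 m/s) or (horizontal distance between plate_b and seat below 0.06 m and contact force between plate_b and the fingers below 0.05 N and linear speed of plate_b above 0.6 m/s) or (horizontal distance between plate_c and seat below 0.06 m and contact force between plate_c and the fingers below 0.05 N and linear speed of plate_c above 0.6 m/s) or (horizontal distance between plate_d and seat below 0.06 m and contact force between plate_d and the fingers below 0.05 N and linear speed of plate_d above 0.6 m/s)).
It also fails if it takes over 67 s, if anything falls off the work surface, if the arm or the gripper's body presses on something with over 40 N, if the wrist force passes 120 N, or if a joint passes its speed limit or range.

## Working session

There is one attempt and no reset: what is moved stays moved. The work goes in short steps, Python scripts to look and compute and a shell command to move; the robot and the scene stay as the last step left them, time stands still between calls to the robot, and variables do not carry over. Pictures are saved under pics/ and viewed, and the job is handed in when it is done.

```bash
mkdir -p pics; ls; python3 - <<'E'
from rig import *
import cv2,json,pickle
s=sense();print(s)
for n in ("scene","top","wrist"):
    f=grab_frame(n);cv2.imwrite(f"pics/{n}0.png",f["pixels"][:,:,::-1]);pickle.dump(f,open(f"pics/{n}0.pkl","wb"))
    print(n,f["mtx"].tolist(),f["eye"],f["rotation"])
    for o in ("plate_a","jack","push_pad","mark","seat"):
        try: print(o,[(([round(float(v),3) for v in d["location"]]),round(d["confidence"],2)) for d in find_in(o,f)])
        except Exception as e: print(o,e)
E
```

```text
pics
{'time_s': 0.0, 'joints': array([-1.42828399e+00,  2.91274664e-01, -1.54146099e-01,  1.12671507e+00,
       -8.10552182e-06,  1.43149293e+00]), 'joint_velocities': array([-8.11507041e-04,  5.97470643e-04,  2.51126957e-04,  2.01619641e-03,
        5.52380701e-05, -5.19888353e-04]), 'joint_torque': array([-1.45289991e-04, -5.37150192e+01,  3.31363606e+01,  1.62887969e-02,
       -1.53694800e-04,  1.02876598e-05]), 'eef_pos': array([ 0.14593655, -0.50383367,  0.23072786]), 'orientation': array([-3.10912980e+00, -4.41023575e-01,  1.61011961e-05]), 'force': array([-0.10938375,  0.17148685,  0.28365039]), 'moment': array([-0.02045644,  0.00674698, -0.02545761]), 'gripper_width': 0.9999025675919399}
scene [[442.8473736138535, 0.0, 256.95678078958105], [0.0, 442.8473736138535, 185.23314539744777], [0.0, 0.0, 1.0]] [ 1.52828675 -0.20269381  0.91143026] [-1.87621687 -1.47301882  0.63851045]
plate_a [([0.603, -0.226, 0.011], 0.88), ([0.412, 0.013, 0.013], 0.7), ([0.452, -0.231, 0.01], 0.65), ([0.695, 0.147, 0.014], 0.64), ([0.448, -0.113, 0.012], 0.59), ([0.476, -0.37, 0.013], 0.58), ([0.5
[... 380 characters left out ...]
.404, 0.017, 0.011], 0.76), ([0.448, -0.233, 0.01], 0.73), ([0.604, -0.227, 0.014], 0.71), ([0.685, 0.148, 0.013], 0.64), ([0.443, -0.112, 0.014], 0.61), ([0.539, 0.025, 0.054], 0.54)]
jack [([0.542, 0.053, 0.016], 0.91), ([0.541, 0.049, 0.04], 0.55)]
push_pad [([0.535, 0.108, 0.029], 0.79), ([0.539, 0.028, 0.054], 0.45)]
mark [([0.608, -0.002, 0.074], 0.38), ([0.536, 0.108, 0.031], 0.36)]
seat [([0.746, -0.093, 0.007], 0.72), ([0.54, 0.045, 0.038], 0.44)]
wrist [[311.26419610095195, 0.0, 255.72476470399553], [0.0, 311.26419610095195, 191.8177520714491], [0.0, 0.0, 1.0]] [ 0.21141717 -0.48507709  0.37432266] [ 2.33130695 -1.75029454 -0.237663  ]
plate_a []
jack []
push_pad []
mark []
seat []
```

View pics/scene0.png

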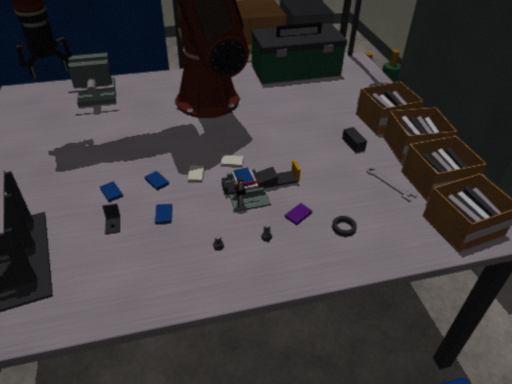

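View pics/top0.png

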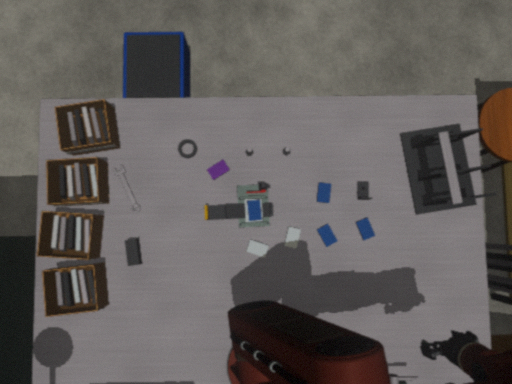

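View pics/wrist0.png

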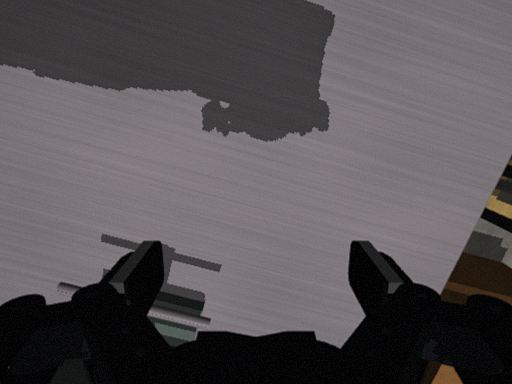

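```bash
python3 - <<'E'
import cv2
t=cv2.imread("pics/top0.png");s=cv2.imread("pics/scene0.png")
cv2.imwrite("pics/c1.png",cv2.resize(t[160:255,195:385],None,fx=4,fy=4,interpolation=cv2.INTER_CUBIC))
cv2.imwrite("pics/c2.png",cv2.resize(s[145:255,95:315],None,fx=3.6,fy=3.6,interpolation=cv2.INTER_CUBIC))
E
```

```text
(no output)
```

View pics/c1.png

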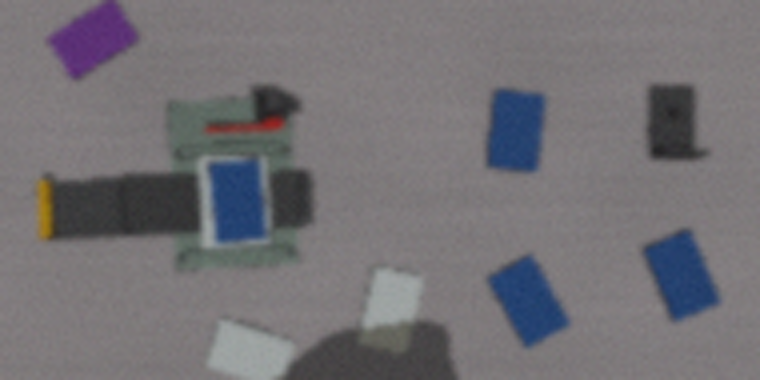

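View pics/c2.png

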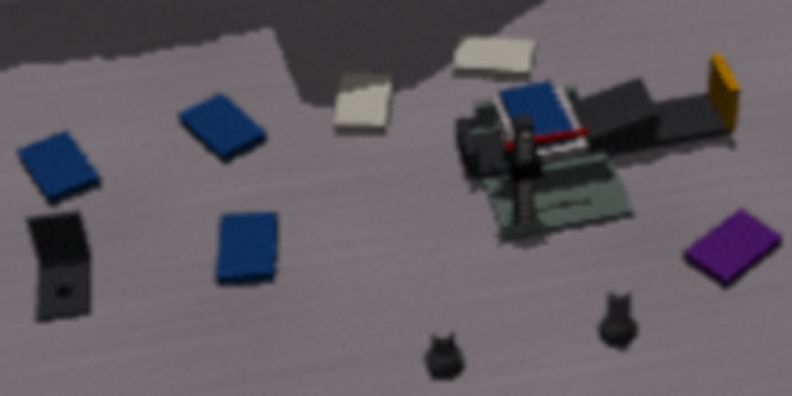

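```bash
cat > h.py <<'E'
import numpy as np, cv2, pickle
from scipy.spatial.transform import Rotation as R
from rig import *
def Rm(v):
    v=np.asarray(v,float); return v if v.shape==(3,3) else R.from_rotvec(v).as_matrix()
def toplane(f,uv,z):
    M=Rm(f["rotation"]);K=f["mtx"];uv=np.atleast_2d(uv).astype(float)
    d=(M@np.linalg.inv(K)@np.c_[uv,np.ones(len(uv))].T).T
    e=np.asarray(f["eye"]); t=(z-e[2])/d[:,2]; return e+d*t[:,None]
def proj(f,p):
    M=Rm(f["rotation"]);c=(np.atleast_2d(p)-f["eye"])@M; q=c@f["mtx"].T; return q[:,:2]/q[:,2:]
def shot(n,name=None):
    f=grab_frame(n)
    if name: cv2.imwrite(f"pics/{name}.png",f["pixels"][:,:,::-1]); pickle.dump(f,open(f"pics/{name}.pkl","wb"))
    return f
def load(name): return pickle.load(open(f"pics/{name}.pkl","rb"))
def bluemask(f):
    h=cv2.cvtColor(f["pixels"],cv2.COLOR_RGB2HSV)
    return cv2.inRange(h,(100,120,40),(122,255,255))
def plates(f,z=0.012,amin=60,roi=None):
    m=bluemask(f); cs,_=cv2.findContours(m,cv2.RETR_EXTERNAL,cv2.CHAIN_APPROX_NONE); out=[]
    for c in cs:
        if cv2.contourArea(c)<amin: continue
        p=toplane(f,c[:,0,:],z)[:,:2]*1000
        (cx,cy),(w,h),a=cv2.minAreaRect(p.astype(np.float32))
        if w<h: w,h,a=h,w,a+90
        a=(a+90)%180-90
        out.append((round(cx,1),round(cy,1),round(w,1),round(h,1),round(a,1),tuple(c[:,0,:].mean(0).round(0))))
    return out
def st():
    s=sense(); M=Rm(s["orientation"])
    print("t %.2f"%s["time_s"],"tcp",(s["eef_pos"]*1000).round(1),"xax",M[:,0].round(3),"yaw %.2f"%np.degrees(np.arctan2(M[1,0],M[0,0])),"zax",M[:,2].round(3),"F",s["force"].round(1),"g %.3f"%s["gripper_width"],"j",s["joints"].round(2))
    return s
def plan(target,n=0,yaw=None):
    """total shift in tool axes (mm) to reach target xyz (mm)"""
    s=st();M=Rm(s["orientation"]);d=M.T@(np.asarray(target)-s["eef_pos"]*1000);print("shift tool",d.round(1))
    return d
E
python3 - <<'E'
from h import *
f=load("top0");print(f["eye"]); 
for p in plates(f):print(p)
print("52:",[p for p in plates(f,0.052)])
f=load("scene0")
for p in plates(f):print(p)
w=load("wrist0");M=Rm(w["rotation"]);print(M.round(3));st()
E
```

```text
[0.47253629 0.05097894 1.49981244]
(448.1, -232.1, 66.1, 41.0, 28.5, (np.float64(327.0), np.float64(235.0)))
(469.2, -368.6, 66.3, 40.4, 21.5, (np.float64(365.0), np.float64(228.0)))
(539.8, 23.8, 66.5, 40.8, 5.5, (np.float64(254.0), np.float64(210.0)))
(599.1, -225.1, 65.8, 40.5, -7.9, (np.float64(324.0), np.float64(192.0)))
(1075.8, 375.6, 242.6, 236.5, 0.4, (np.float64(155.0), np.float64(56.0)))
52: [(448.7, -224.5, 64.3, 39.9, 28.5, (np.float64(327.0), np.float64(235.0))), (469.3, -357.3, 64.5, 39.3, 21.5, (np.float64(365.0), np.float64(228.0))), (538.0, 24.5, 64.7, 39.7, 5.5, (np.float64(254.0), np.float64(210.0))), (595.7, -217.7, 64.0, 39.4, -7.9, (np.float64(324.0), np.float64(192.0))), (1059.5, 366.8, 236.1, 230.1, 0.4, (np.float64(155.0), np.float64(56.0)))]
(1229.3, 312.3, 56.1, 10.4, 76.3, (np.float64(455.0), np.float64(381.0)))
(606.4, -222.9, 76.2, 43.9, -7.9, (np.float64(163.0), np.float64(213.0)))
(473.2, -366.9, 70.2, 44.3, 21.3, (np.float64(111.0), np.float64(190.0)))
(452.8, -231.4, 70.2, 46.0, 27.3, (np.float64(156.0), np.float64(179.0)))
(491.9, 35.2, 64.2, 45.1, 4.3, (np.float64(244.0), np.float64(175.0)))
[[ 0.279 -0.925 -0.257]
 [-0.96  -0.269 -0.075]
 [ 0.001  0.267 -0.964]]
t 0.90 tcp [ 146.  -504.3  231.3] xax [0.961 0.278 0.   ] yaw 16.15 zax [-0.  0. -1.] F [ 0.4 -0.2  0.2] g 0.999 j [-1.43  0.29 -0.15  1.13 -0.    1.43]
```

```bash
cat >> h.py <<'E'
def rows(target,yawdeg,n):
    s=st();M=Rm(s["orientation"]);p=s["eef_pos"]*1000;y0=np.degrees(np.arctan2(M[1,0],M[0,0]))
    dy=(yawdeg-y0+180)%360-180; d=(np.asarray(target)-p)/n
    for i in range(n):
        T=R.from_euler('z',dy*i/n,degrees=True).as_matrix()@M
        print('{"travel":[%.1f,%.1f,%.1f],"turn":[0,0,%.2f]}'%(*(T.T@d),-dy/n),end="," if i%8!=7 else "\n")
    print()
E
python3 - <<'E'
from h import *
rows((480,-90,300),185,24)
E
```

```text
t 0.90 tcp [ 146.  -504.3  231.3] xax [0.961 0.278 0.   ] yaw 16.15 zax [-0.  0. -1.] F [ 0.4 -0.2  0.2] g 0.999 j [-1.43  0.29 -0.15  1.13 -0.    1.43]
{"travel":[18.2,-12.7,-2.9],"turn":[0,0,-7.04]},{"travel":[19.6,-10.4,-2.9],"turn":[0,0,-7.04]},{"travel":[20.7,-7.9,-2.9],"turn":[0,0,-7.04]},{"travel":[21.5,-5.3,-2.9],"turn":[0,0,-7.04]},{"travel":[22.0,-2.6,-2.9],"turn":[0,0,-7.04]},{"travel":[22.2,0.1,-2.9],"turn":[0,0,-7.04]},{"travel":[22.0,2.8,-2.9],"turn":[0,0,-7.04]},{"travel":[21.5,5.5,-2.9],"turn":[0,0,-7.04]}
{"travel":[20.7,8.1,-2.9],"turn":[0,0,-7.04]},{"travel":[19.5,10.5,-2.9],"turn":[0,0,-7.04]},{"travel":[18.1,12.8,-2.9],"turn":[0,0,-7.04]},{"travel":[16.4,15.0,-2.9],"turn":[0,0,-7.04]},{"travel":[14.4,16.8,-2.9],"turn":[0,0,-7.04]},{"travel":[12.2,18.5,-2.9],"turn":[0,0,-7.04]},{"travel":[9.9,19.8,-2.9],"turn":[0,0,-7.04]},{"travel":[7.4,20.9,-2.9],"turn":[0,0,-7.04]}
{"travel":[4.8,21.7,-2.9],"turn":[0,0,-7.04]},{"travel":[2.1,22.1,-2.9],"turn":[0,0,-7.04]},{"travel":[-0.6,22.2,-2.9],"turn":[0,0,-7.04]},{"travel":[-3.4,21.9,-2.9],"turn":[0,0,-7.04]},{"travel":[-6.0,21.3,-2.9],"turn":[0,0,-7.04]},{"travel":[-8.6,20.4,-2.9],"turn":[0,0,-7.04]},{"travel":[-11.0,19.2,-2.9],"turn":[0,0,-7.04]},{"travel":[-13.3,17.7,-2.9],"turn":[0,0,-7.04]}
```

```bash
python3 -m crank '[{"travel":[18,-13,-3],"turn":[0,0,-7]},{"travel":[20,-10,-3],"turn":[0,0,-7]},{"travel":[21,-8,-3],"turn":[0,0,-7]},{"travel":[22,-5,-3],"turn":[0,0,-7]},{"travel":[22,-3,-3],"turn":[0,0,-7]},{"travel":[22,0,-3],"turn":[0,0,-7]},{"travel":[22,3,-3],"turn":[0,0,-7]},{"travel":[22,6,-3],"turn":[0,0,-7]}]' -1 && python3 -m crank '[{"travel":[21,8,-3],"turn":[0,0,-7]},{"travel":[20,10,-3],"turn":[0,0,-7]},{"travel":[18,13,-3],"turn":[0,0,-7]},{"travel":[16,15,-3],"turn":[0,0,-7]},{"travel":[14,17,-3],"turn":[0,0,-7]},{"travel":[12,18,-3],"turn":[0,0,-7]},{"travel":[10,20,-3],"turn":[0,0,-7]},{"travel":[7,21,-3],"turn":[0,0,-7]}]' && python3 -m crank '[{"travel":[5,22,-3],"turn":[0,0,-7]},{"travel":[2,22,-3],"turn":[0,0,-7]},{"travel":[0,22,-3],"turn":[0,0,-7]},{"travel":[-3,22,-3],"turn":[0,0,-7]},{"travel":[-6,21,-3],"turn":[0,0,-7]},{"travel":[-9,20,-3],"turn":[0,0,-7]},{"travel":[-11,19,-3],"turn":[0,0,-7]},{"travel":[-13,18,-3],"turn":[0,0,-7]}]'
python3 - <<'E'
from h import *
f=shot("wrist","w1");st()
for z in (.012,.052):
  print([p for p in plates(f,z)])
E
```

```text
time_s: 1.57
eef_pos: [0.2596, -0.365, 0.2555]
orientation: [2.534, 1.857, -0.0]
force: [0.6, -0.5, -0.0]
gripper_width: 0.998
time_s: 2.23
eef_pos: [0.3721, -0.228, 0.2796]
orientation: [1.365, 2.829, -0.0]
force: [0.8, 0.0, -0.7]
gripper_width: 1.0
time_s: 2.9
eef_pos: [0.4842, -0.0913, 0.3035]
orientation: [-0.123, 3.139, -0.0]
force: [0.5, 0.1, -0.6]
gripper_width: 0.998
t 2.95 tcp [486.2 -89.1 303.9] xax [-0.996 -0.089 -0.002] yaw -174.91 zax [ 0.002  0.001 -1.   ] F [-0.1  2.1 -0.3] g 0.995 j [-0.33  0.2  -0.08  1.29  0.   -0.42]
[(597.3, -224.4, 71.4, 45.0, -7.9, (np.float64(161.0), np.float64(222.0))), (548.9, 36.4, 77.1, 49.9, 4.9, (np.float64(339.0), np.float64(205.0))), (468.0, -368.5, 69.7, 45.3, 21.0, (np.float64(55.0), np.float64(127.0))), (446.9, -231.9, 69.3, 44.9, 28.0, (np.float64(155.0), np.float64(119.0)))]
[(580.7, -212.6, 64.8, 40.9, -7.9, (np.float64(161.0), np.float64(222.0))), (536.7, 24.2, 70.0, 45.3, 4.9, (np.float64(339.0), np.float64(205.0))), (463.3, -343.4, 63.3, 41.1, 21.0, (np.float64(55.0), np.float64(127.0))), (444.1, -219.4, 63.0, 40.8, 28.0, (np.float64(155.0), np.float64(119.0)))]
```

View pics/w1.png

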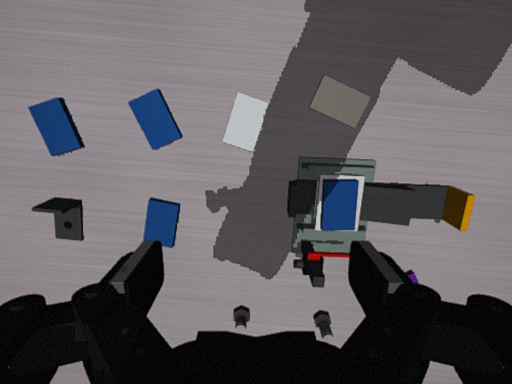

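```bash
python3 - <<'E'
from h import *
for n,x0,y0,x1,y1 in (("w1",290,235,370,290),("scene0",215,160,275,200),("top0",235,180,285,205)):
    f=load(n);p=f["pixels"].astype(int);h=cv2.cvtColor(f["pixels"],cv2.COLOR_RGB2HSV)
    m=((p[:,:,0]>1.8*p[:,:,1])&(p[:,:,0]>1.8*p[:,:,2])&(p[:,:,0]>60))
    ys,xs=np.nonzero(m[y0:y1,x0:x1]);ys+=y0;xs+=x0
    print(n,len(xs),xs.min(),xs.max(),ys.min(),ys.max(),[(c,ys[xs==c].min(),ys[xs==c].max()) for c in np.unique(xs)])
    cv2.imwrite(f"pics/r_{n}.png",cv2.resize(f["pixels"][y0:y1,x0:x1,::-1],None,fx=8,fy=8,interpolation=cv2.INTER_NEAREST))
    # candidate z for plane jx=58..62
    a=np.radians(5);ex=np.array([np.cos(a),np.sin(a)]);c=np.array([.5367,.0242])
    for z in (.066,.07,.074,.078,.082,.086):
        q=toplane(f,np.c_[xs,ys],z)[:,:2]-c
        print(z,"jx",(1000*np.percentile(q@ex,[2,50,98])).round(1),"jy",(1000*np.percentile(q@[-ex[1],ex[0]],[2,98])).round(1))
E
```

```text
w1 196 307 349 252 260 [(np.int64(307), np.int64(254), np.int64(259)), (np.int64(308), np.int64(253), np.int64(259)), (np.int64(309), np.int64(253), np.int64(259)), (np.int64(310), np.int64(253), np.int64(259)), (np.int64(311), np.int64(253), np.int64(259)), (np.int64(312), np.int64(253), np.int64(259)), (np.int64(313), np.int64(253), np.int64(259)), (np.int64(314), np.int64(253), np.int64(259)), (np.int64(315), np.int64(253), np.int64(259)), (np.int64(316), np.int64(253), np.int64(259)), (np.int64(317), np.int64(253), np.int64(260)), (np.int64(318), np.int64(252), np.int64(260)), (np.int64(319), np.int64(253), np.int64(259)), (np.int64(320), np.int64(252), np.int64(256)), (np.int64(321), np.int64(253), np.int64(256)), (np.int64(322), np.int64(253), np.int64(256)), (np.int64(323), np.int64(253), np.int64(256)), (np.int64(324), np.int64(253), np.int64(256)), (np.int64(325), np.int64(253), np.int64(256)), (np.int64(326), np.int64(254), np.int64(256)), (np.int64(327), np.int64(253), np.int64(256)), (np.int64(328), np.int64(253), np.int64(256)), (np.int64(329), np.int64(254), np.int64(25
[... 2618 characters left out ...]
92), np.int64(192)), (np.int64(257), np.int64(191), np.int64(192)), (np.int64(258), np.int64(191), np.int64(191)), (np.int64(259), np.int64(191), np.int64(191)), (np.int64(260), np.int64(190), np.int64(192)), (np.int64(261), np.int64(190), np.int64(191)), (np.int64(262), np.int64(189), np.int64(192)), (np.int64(263), np.int64(189), np.int64(191)), (np.int64(264), np.int64(189), np.int64(191)), (np.int64(265), np.int64(190), np.int64(190))]
0.066 jx [59.  63.1 68.8] jy [-42.4  16.4]
0.07 jx [58.7 62.8 68.4] jy [-42.2  16.5]
0.074 jx [58.4 62.4 68.1] jy [-42.   16.5]
0.078 jx [58.  62.1 67.7] jy [-41.7  16.5]
0.082 jx [57.7 61.7 67.3] jy [-41.5  16.6]
0.086 jx [57.4 61.4 67. ] jy [-41.3  16.6]
```

View pics/r_w1.png

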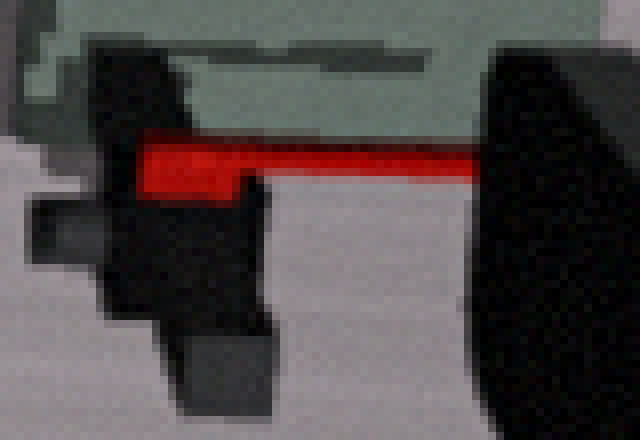

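View pics/r_scene0.png

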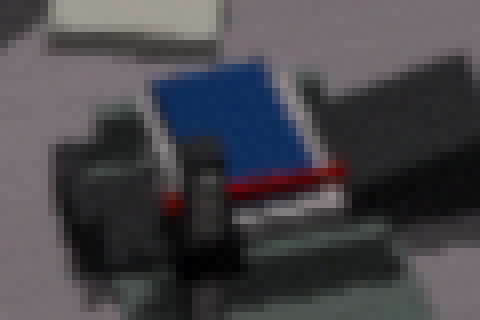

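```bash
python3 - <<'E'
from h import *
rows((597.3,-224.4,140),172.1,7)
E
```

```text
t 2.95 tcp [486.2 -89.1 303.9] xax [-0.996 -0.089 -0.002] yaw -174.91 zax [ 0.002  0.001 -1.   ] F [-0.1  2.1 -0.3] g 0.995 j [-0.33  0.2  -0.08  1.29  0.   -0.42]
{"travel":[-14.0,-20.7,23.4],"turn":[0,0,1.86]},{"travel":[-14.7,-20.2,23.4],"turn":[0,0,1.86]},{"travel":[-15.4,-19.7,23.4],"turn":[0,0,1.86]},{"travel":[-16.0,-19.2,23.4],"turn":[0,0,1.86]},{"travel":[-16.6,-18.7,23.4],"turn":[0,0,1.86]},{"travel":[-17.2,-18.1,23.4],"turn":[0,0,1.86]},{"travel":[-17.8,-17.6,23.4],"turn":[0,0,1.86]},
```

```bash
python3 -m crank '[{"travel":[-14,-21,23],"turn":[0,0,1.9]},{"travel":[-15,-20,23],"turn":[0,0,1.9]},{"travel":[-15,-20,23],"turn":[0,0,1.9]},{"travel":[-16,-19,23],"turn":[0,0,1.9]},{"travel":[-17,-19,23],"turn":[0,0,1.9]},{"travel":[-17,-18,23],"turn":[0,0,1.8]},{"travel":[-18,-18,23],"turn":[0,0,1.8]},{"travel":[0,0,0],"turn":[0,0,0]}]'
python3 - <<'E'
from h import *
f=shot("wrist","w2")
for p in plates(f): print(p)
rows((597.3,-224.4,2),172.1,6)
E
```

```text
time_s: 3.62
eef_pos: [0.5918, -0.2329, 0.1367]
orientation: [-0.251, -3.127, -0.002]
force: [-2.2, 0.2, -0.6]
gripper_width: 0.999
(597.8, -225.5, 70.3, 43.8, -7.5, (np.float64(265.0), np.float64(188.0)))
(468.0, -368.7, 69.7, 45.0, 21.5, (np.float64(63.0), np.float64(61.0)))
(453.9, -229.2, 54.6, 44.4, 27.9, (np.float64(231.0), np.float64(20.0)))
t 3.67 tcp [ 591.2 -231.4  138.9] xax [-0.987  0.158  0.004] yaw 170.93 zax [-0.004  0.002 -1.   ] F [-0.4  0.9  1.1] g 1.001 j [-0.49  0.56  0.02  1.03 -0.   -0.33]
{"travel":[-0.9,1.3,22.8],"turn":[0,0,-0.19]},{"travel":[-0.9,1.3,22.8],"turn":[0,0,-0.19]},{"travel":[-0.9,1.3,22.8],"turn":[0,0,-0.19]},{"travel":[-0.9,1.3,22.8],"turn":[0,0,-0.19]},{"travel":[-0.9,1.3,22.8],"turn":[0,0,-0.19]},{"travel":[-0.9,1.3,22.8],"turn":[0,0,-0.19]},
```

View pics/w2.png

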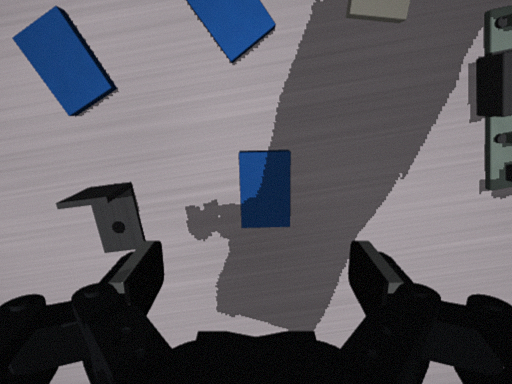

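```bash
python3 -m crank '[{"travel":[-2,3,25],"turn":[0,0,-0.6]},{"travel":[-2,3,25],"turn":[0,0,-0.6]},{"travel":[-1,1,25],"turn":[0,0,0]},{"travel":[0,0,25],"turn":[0,0,0]},{"travel":[0,0,20],"turn":[0,0,0]},{"travel":[0,0,8],"turn":[0,0,0]},{"travel":[0,0,0],"turn":[0,0,0]},{"travel":[0,0,0],"turn":[0,0,0]}]'
python3 - <<'E'
from h import *
f=shot("wrist","w3")
for p in plates(f): print(p)
rows((597.5,-225,0),172.3,1)
E
```

```text
time_s: 4.33
eef_pos: [0.5985, -0.2243, 0.0156]
orientation: [0.212, 3.134, -0.001]
force: [0.9, 0.2, 0.0]
gripper_width: 1.001
(597.3, -225.1, 71.4, 44.4, -7.8, (np.float64(253.0), np.float64(232.0)))
t 4.38 tcp [ 599.  -224.6   16.1] xax [-0.991  0.135 -0.002] yaw 172.27 zax [ 0.002 -0.001 -1.   ] F [-0.4 -0.3 -0.1] g 0.999 j [-0.47  0.68 -0.11  0.77  0.   -0.34]
{"travel":[1.5,-0.6,16.1],"turn":[0,0,-0.03]},
```

View pics/w3.png

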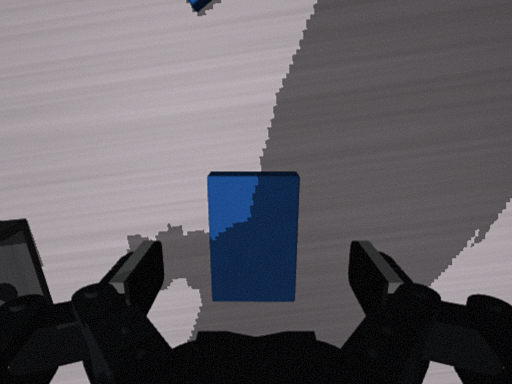

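```bash
python3 -m crank '[{"travel":[1.5,-0.5,8],"turn":[0,0,0]},{"travel":[0,0,7.5],"turn":[0,0,0]},{"travel":[0,0,0],"turn":[0,0,0]},{"travel":[0,0,0],"turn":[0,0,0]}]' -1 && python3 -m crank '[{"travel":[0,0,0],"turn":[0,0,0]},{"travel":[0,0,0],"turn":[0,0,0]},{"travel":[0,0,0],"turn":[0,0,0]},{"travel":[0,0,0],"turn":[0,0,0]},{"travel":[0,0,0],"turn":[0,0,0]},{"travel":[0,0,0],"turn":[0,0,0]},{"travel":[0,0,0],"turn":[0,0,0]},{"travel":[0,0,0],"turn":[0,0,0]}]' 1
python3 - <<'E'
from h import *
st();f=shot("wrist","w4")
E
```

```text
time_s: 4.72
eef_pos: [0.5961, -0.2245, -0.0015]
orientation: [-0.212, -3.134, -0.001]
force: [-0.5, 0.5, -0.3]
gripper_width: 1.001
time_s: 5.38
eef_pos: [0.5969, -0.2248, -0.0005]
orientation: [0.212, 3.134, -0.001]
force: [-0.7, 0.2, 5.7]
gripper_width: 0.506
t 5.38 tcp [ 5.969e+02 -2.248e+02 -5.000e-01] xax [-0.991  0.135 -0.001] yaw 172.25 zax [ 0.001 -0.    -1.   ] F [-0.7  0.2  5.7] g 0.506 j [-0.47  0.7  -0.13  0.74 -0.   -0.34]
```

View pics/w4.png

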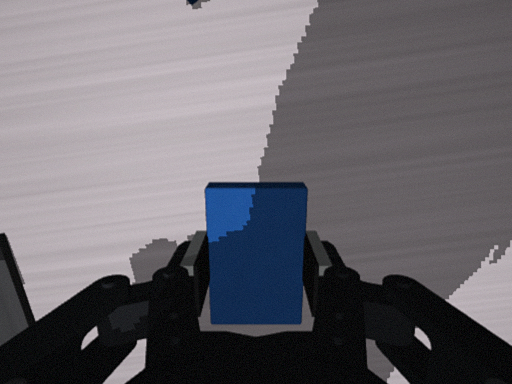

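```bash
python3 -m crank '[{"travel":[0,0,-4],"turn":[0,0,0]},{"travel":[0,0,-15],"turn":[0,0,0]},{"travel":[0,0,-25],"turn":[0,0,0]},{"travel":[0,0,-35],"turn":[0,0,0]},{"travel":[0,0,-40],"turn":[0,0,0]},{"travel":[0,0,-40],"turn":[0,0,0]},{"travel":[0,0,-20],"turn":[0,0,0]},{"travel":[0,0,0],"turn":[0,0,0]}]' 1
python3 - <<'E'
from h import *
f=shot("wrist","w5"); s=st()
zp=s["eef_pos"][2]+0.0125
for p in plates(f,zp): print(p)
w=load("w1");h=cv2.cvtColor(w["pixels"],cv2.COLOR_RGB2HSV);roi=np.zeros(h.shape[:2],np.uint8);roi[160:250,300:378]=1
m=((h[:,:,2]>150)|(bluemask(w)>0)).astype(np.uint8)*roi
cs,_=cv2.findContours(m,cv2.RETR_EXTERNAL,cv2.CHAIN_APPROX_NONE);c=max(cs,key=cv2.contourArea)
print(cv2.minAreaRect((toplane(w,c[:,0],.040)[:,:2]*1000).astype(np.float32)))
v=w["pixels"][150:250,290:385,::-1].copy();cv2.drawContours(v,[c-np.array([[290,150]])],-1,(0,255,0),1)
cv2.imwrite("pics/t1.png",cv2.resize(v,None,fx=6,fy=6,interpolation=cv2.INTER_NEAREST))
rows((536.7,24.2,173),184.9,8)
E
```

```text
time_s: 6.1
eef_pos: [0.599, -0.2258, 0.1835]
orientation: [0.212, 3.127, -0.005]
force: [-0.2, -0.8, -2.7]
gripper_width: 0.508
t 6.15 tcp [ 597.8 -225.2  180.3] xax [-0.991  0.135 -0.004] yaw 172.25 zax [ 0.004 -0.002 -1.   ] F [-1.2  0.  -3.1] g 0.507 j [-0.47  0.53  0.09  1.12  0.   -0.34]
(601.0, -225.7, 73.3, 45.5, -7.7, (np.float64(257.0), np.float64(250.0)))
(504.2, -280.5, 29.7, 19.2, 21.5, (np.float64(85.0), np.float64(54.0)))
(497.4, -221.8, 25.2, 18.8, 27.9, (np.float64(228.0), np.float64(20.0)))
((536.8626708984375, 31.33454704284668), (79.29231262207031, 53.1531982421875), 3.7655282020568848)
t 6.15 tcp [ 597.8 -225.2  180.3] xax [-0.991  0.135 -0.004] yaw 172.25 zax [ 0.004 -0.002 -1.   ] F [-1.2  0.  -3.1] g 0.507 j [-0.47  0.53  0.09  1.12  0.   -0.34]
{"travel":[11.8,29.9,0.8],"turn":[0,0,-1.58]},{"travel":[10.9,30.2,0.8],"turn":[0,0,-1.58]},{"travel":[10.1,30.5,0.8],"turn":[0,0,-1.58]},{"travel":[9.3,30.7,0.8],"turn":[0,0,-1.58]},{"travel":[8.4,31.0,0.8],"turn":[0,0,-1.58]},{"travel":[7.6,31.2,0.8],"turn":[0,0,-1.58]},{"travel":[6.7,31.4,0.8],"turn":[0,0,-1.58]},{"travel":[5.8,31.6,0.8],"turn":[0,0,-1.58]}
```

View pics/t1.png

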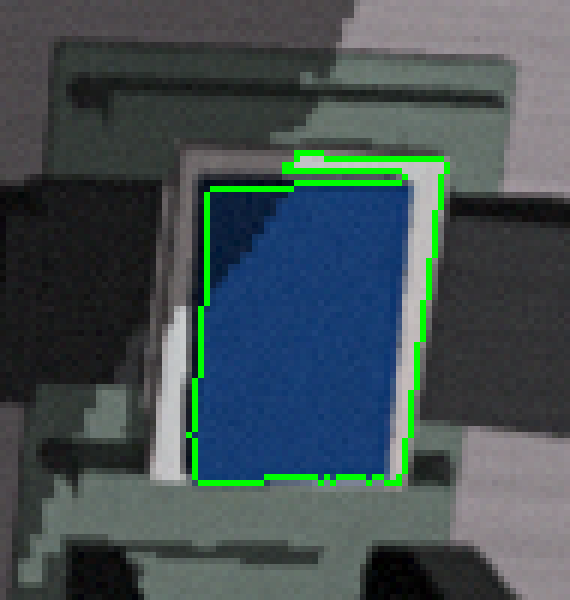

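View pics/w5.png

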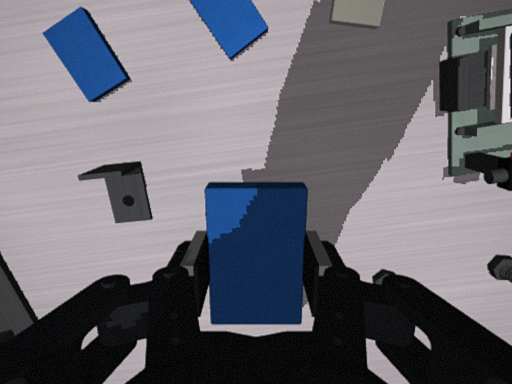

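```bash
python3 - <<'E'
from h import *
w=load("w1")
c=np.array([(182,147),(447,157),(408,486),(152,480)])/6-0.5+np.array([290,150])
p=toplane(w,c,.040)[:,:2]*1000;print(p.round(1));print("centre",p.mean(0).round(1))
print("edges",[np.linalg.norm(p[i]-p[(i+1)%4]).round(1) for i in range(4)])
E
```

```text
[[ 4.985e+02 -4.200e+00]
 [ 4.961e+02  5.490e+01]
 [ 5.748e+02  5.950e+01]
 [ 5.781e+02 -5.000e-01]]
centre [536.9  27.4]
edges [np.float64(59.2), np.float64(78.8), np.float64(60.0), np.float64(79.6)]
```

```bash
python3 -m crank '[{"travel":[12,30,0],"turn":[0,0,-1.6]},{"travel":[11,30,0],"turn":[0,0,-1.6]},{"travel":[10,31,0],"turn":[0,0,-1.6]},{"travel":[9,31,0],"turn":[0,0,-1.6]},{"travel":[8,31,0],"turn":[0,0,-1.6]},{"travel":[8,31,0],"turn":[0,0,-1.5]},{"travel":[7,31,0],"turn":[0,0,-1.5]},{"travel":[6,30,0],"turn":[0,0,-1.4]}]' 1 && python3 -m crank '[{"travel":[0,0,0],"turn":[0,0,0]},{"travel":[0,0,0],"turn":[0,0,0]},{"travel":[0,0,0],"turn":[0,0,0]}]' 1
python3 - <<'E'
from h import *
f=shot("wrist","w6");
print(plates(f,.052))
rows((536.6,25.2,66),184.6,4)
E
```

```text
time_s: 6.82
eef_pos: [0.533, 0.025, 0.1758]
orientation: [0.129, -3.136, -0.001]
force: [0.8, 0.3, -2.7]
gripper_width: 0.508
time_s: 7.07
eef_pos: [0.5344, 0.0233, 0.1766]
orientation: [0.128, -3.137, 0.0]
force: [-0.5, -0.5, -3.9]
gripper_width: 0.507
[(590.3, 28.3, 176.9, 91.8, 4.5, (np.float64(256.0), np.float64(237.0))), (457.5, -176.8, 49.3, 25.5, -7.7, (np.float64(10.0), np.float64(69.0)))]
t 7.12 tcp [534.7  22.8 176.8] xax [-0.997 -0.08   0.002] yaw -175.39 zax [-0.002 -0.    -1.   ] F [-0.2 -0.9 -2.7] g 0.513 j [-0.09  0.35 -0.22  1.   -0.   -0.17]
{"travel":[-0.6,0.6,27.7],"turn":[0,0,0.00]},{"travel":[-0.6,0.6,27.7],"turn":[0,0,0.00]},{"travel":[-0.6,0.6,27.7],"turn":[0,0,0.00]},{"travel":[-0.6,0.6,27.7],"turn":[0,0,0.00]},
```

View pics/w6.png

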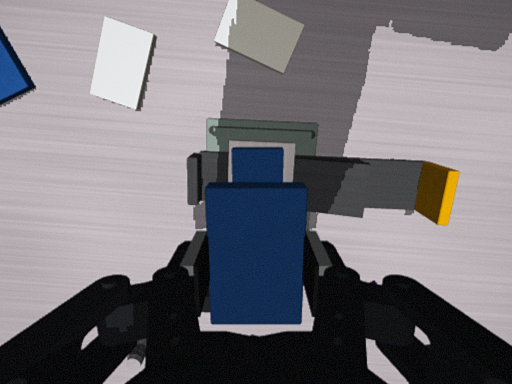

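```bash
python3 -m crank '[{"travel":[-1,1,15],"turn":[0,0,0]},{"travel":[-1,1,25],"turn":[0,0,0]},{"travel":[0,0.5,30],"turn":[0,0,0]},{"travel":[0,0,25],"turn":[0,0,0]},{"travel":[0,0,15],"turn":[0,0,0]},{"travel":[0,0,5],"turn":[0,0,0]},{"travel":[0,0,0],"turn":[0,0,0]},{"travel":[0,0,0],"turn":[0,0,0]}]' 1
python3 - <<'E'
from h import *
f=shot("wrist","w7");
rows((536.6,25.2,52),184.6,4)
E
```

```text
time_s: 7.78
eef_pos: [0.5373, 0.0254, 0.0632]
orientation: [-0.126, 3.139, -0.0]
force: [0.1, 0.8, -2.3]
gripper_width: 0.507
t 7.83 tcp [537.7  25.5  63.7] xax [-0.997 -0.08  -0.001] yaw -175.40 zax [ 0.001 -0.    -1.   ] F [-0.4 -0.5 -1.6] g 0.505 j [-0.09  0.47 -0.37  0.73 -0.   -0.17]
{"travel":[0.3,-0.0,2.9],"turn":[0,0,0.00]},{"travel":[0.3,-0.0,2.9],"turn":[0,0,0.00]},{"travel":[0.3,-0.0,2.9],"turn":[0,0,0.00]},{"travel":[0.3,-0.0,2.9],"turn":[0,0,0.00]},
```

View pics/w7.png

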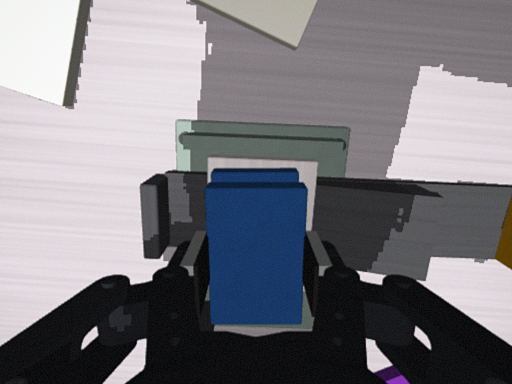

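```bash
python3 -m crank '[{"travel":[0,0,4],"turn":[0,0,0]},{"travel":[0,0,3],"turn":[0,0,0]},{"travel":[0,0,2],"turn":[0,0,0]},{"travel":[0,0,1],"turn":[0,0,0]},{"travel":[0,0,0],"turn":[0,0,0]},{"travel":[0,0,0],"turn":[0,0,0]}]' 1 && python3 -m crank '[{"travel":[0,0,1],"turn":[0,0,0]},{"travel":[0,0,0],"turn":[0,0,0]}]' 1 && python3 -m crank '[{"travel":[0,0,0.7],"turn":[0,0,0]},{"travel":[0,0,0],"turn":[0,0,0]}]' 1
```

```text
time_s: 8.33
eef_pos: [0.5368, 0.0261, 0.0528]
orientation: [0.127, -3.139, 0.0]
force: [0.7, -0.2, -1.8]
gripper_width: 0.505
time_s: 8.5
eef_pos: [0.5368, 0.0261, 0.0518]
orientation: [-0.127, 3.139, -0.0]
force: [-0.8, 0.3, -2.2]
gripper_width: 0.51
time_s: 8.67
eef_pos: [0.5369, 0.0261, 0.0514]
orientation: [-0.127, 3.139, -0.0]
force: [-1.7, -0.4, 2.2]
gripper_width: 0.505
```

```bash
python3 -m crank '[{"travel":[0,0,0],"turn":[0,0,0]},{"travel":[0,0,0],"turn":[0,0,0]},{"travel":[0,0,0],"turn":[0,0,0]},{"travel":[0,0,0],"turn":[0,0,0]},{"travel":[0,0,0],"turn":[0,0,0]}]' -1 && python3 -m crank '[{"travel":[0,0,-10],"turn":[0,0,0]},{"travel":[0,0,-20],"turn":[0,0,0]},{"travel":[0,0,-30],"turn":[0,0,0]},{"travel":[0,0,-35],"turn":[0,0,0]},{"travel":[0,0,-30],"turn":[0,0,0]},{"travel":[0,0,-10],"turn":[0,0,0]},{"travel":[0,0,0],"turn":[0,0,0]},{"travel":[0,0,0],"turn":[0,0,0]}]' -1
python3 - <<'E'
from h import *
f=shot("wrist","w8");st()
print(plates(f,.064))
E
```

```text
time_s: 9.08
eef_pos: [0.5369, 0.026, 0.0511]
orientation: [-0.127, 3.139, -0.0]
force: [-0.5, 0.2, 0.2]
gripper_width: 1.001
time_s: 9.75
eef_pos: [0.537, 0.026, 0.1866]
orientation: [-0.127, 3.138, -0.0]
force: [0.6, 0.2, -1.3]
gripper_width: 1.0
t 9.80 tcp [536.3  26.1 185.6] xax [-0.997 -0.081  0.001] yaw -175.35 zax [-0.001  0.    -1.   ] F [-1.  -0.3 -0.5] g 1.000 j [-0.09  0.34 -0.2   1.03 -0.   -0.17]
[(536.9, 26.1, 72.6, 44.6, 4.6, (np.float64(256.0), np.float64(181.0))), (457.3, -172.0, 53.8, 25.2, -7.8, (np.float64(9.0), np.float64(66.0)))]
```

View pics/w8.png

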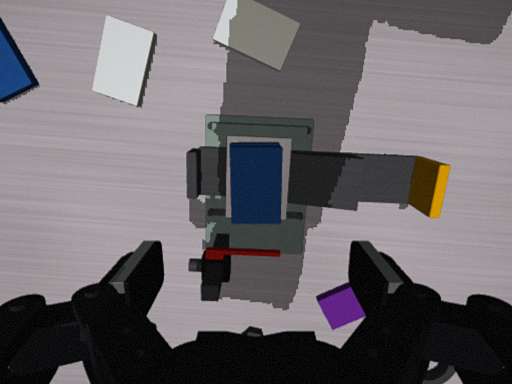

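```bash
python3 -m crank '[{"travel":[25,0,0],"turn":[0,-6.5,0]},{"travel":[25,0,0],"turn":[0,-6.5,0]},{"travel":[0,0,0],"turn":[0,-6.5,0]},{"travel":[0,0,0],"turn":[0,-6.5,0]},{"travel":[0,0,0],"turn":[0,-6.5,0]},{"travel":[0,0,0],"turn":[0,-6.5,0]},{"travel":[0,0,0],"turn":[0,-6.5,0]},{"travel":[0,0,0],"turn":[0,0,0]}]' -1 && python3 -m crank '[{"travel":[0,0,0],"turn":[0,0,0]},{"travel":[0,0,0],"turn":[0,0,0]},{"travel":[0,0,0],"turn":[0,0,0]}]'
python3 - <<'E'
from h import *
f=shot("wrist","w9");st();print(f["eye"])
E
```

```text
time_s: 10.47
eef_pos: [0.4884, 0.0238, 0.1777]
orientation: [-0.094, 2.408, 0.042]
force: [-1.3, -0.0, -2.0]
gripper_width: 0.998
time_s: 10.72
eef_pos: [0.4978, 0.0217, 0.1852]
orientation: [-0.097, 2.403, 0.038]
force: [-0.1, -0.3, 0.9]
gripper_width: 1.003
t 10.77 tcp [497.8  21.8 185.2] xax [-0.738 -0.059 -0.672] yaw -175.41 zax [ 0.67   0.055 -0.741] F [ 0.5  0.7 -0.7] g 1.002 j [-0.25 -0.14 -1.12 -0.12  0.22 -0.25]
[0.35241    0.01026552 0.24566647]
```

View pics/w9.png

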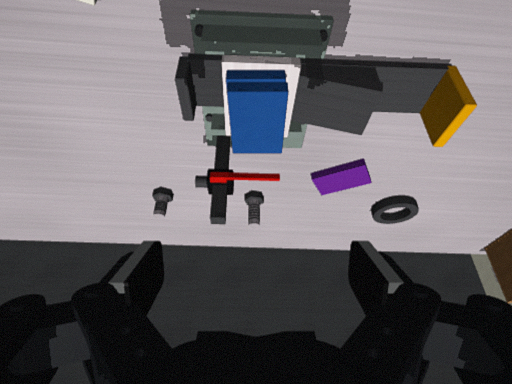

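```bash
cat >> h.py <<'E'
C=np.array([.5369,.0274]);A=np.radians(4.7);EX=np.array([np.cos(A),np.sin(A)]);EY=np.array([-EX[1],EX[0]])
def J(x,y,z): return np.r_[(C+EX*x/1000+EY*y/1000),z/1000.]
E
python3 - <<'E'
from h import *
f=load("w9");p=f["pixels"].astype(int)
for c in (240,250,260,270,275): print(c,[tuple(p[r,c]) for r in range(171,184)])
for c in (240,258,275): print(c,[tuple(p[r,c]) for r in range(148,158)])
for n,q in {"pl far L":J(35,-22.5-1.3,64),"pl far R":J(35,22.5-1.3,64),"pl near L":J(-35,-23.8,64),"nearR":J(-35,21.2,64),"m70 -43n":J(58,-43,70),"m70 23n":J(58,23,70),"m70 23f":J(62,23,70),"m70 23n low":J(58,23,64),"m74 23f":J(62,23,74),"m74 0 f":J(62,0,74),"m74 0 n":J(58,0,74),"m74 0 nl":J(58,0,68),"post":J(71,-28,112)}.items(): print(n,proj(f,q).round(1))
v=cv2.resize(f["pixels"][50:220,190:320,::-1],None,fx=4,fy=4,interpolation=cv2.INTER_NEAREST);cv2.imwrite("pics/v9.png",v[:600])
v=cv2.resize(f["pixels"][110:225,170:320,::-1],None,fx=5,fy=5,interpolation=cv2.INTER_NEAREST);cv2.imwrite("pics/v9.png",v)
E
```

```text
240 [(np.int64(187), np.int64(183), np.int64(187)), (np.int64(159), np.int64(127), np.int64(131)), (np.int64(114), np.int64(47), np.int64(47)), (np.int64(87), np.int64(9), np.int64(9)), (np.int64(78), np.int64(2), np.int64(0)), (np.int64(82), np.int64(12), np.int64(9)), (np.int64(138), np.int64(12), np.int64(12)), (np.int64(194), np.int64(14), np.int64(4)), (np.int64(204), np.int64(29), np.int64(33)), (np.int64(190), np.int64(155), np.int64(159)), (np.int64(188), np.int64(185), np.int64(190)), (np.int64(186), np.int64(175), np.int64(183)), (np.int64(184), np.int64(175), np.int64(179))]
250 [(np.int64(186), np.int64(179), np.int64(186)), (np.int64(176), np.int64(153), np.int64(160)), (np.int64(124), np.int64(75), np.int64(78)), (np.int64(99), np.int64(16), np.int64(10)), (np.int64(96), np.int64(5), np.int64(5)), (np.int64(85), np.int64(5), np.int64(2)), (np.int64(116), np.int64(16), np.int64(8)), (np.int64(185), np.int64(3), np.int64(0)), (np.int64(202), np.int64(20), np.int64(16)), (np.int64(194), np.int64(117), np.int64(121)), (np.int64(185), np.int64(169), np.int64(174)), (np.int64
[... 2872 characters left out ...]
.int64(142)), (np.int64(31), np.int64(81), np.int64(149)), (np.int64(26), np.int64(76), np.int64(148)), (np.int64(34), np.int64(79), np.int64(150)), (np.int64(116), np.int64(119), np.int64(143)), (np.int64(172), np.int64(164), np.int64(164)), (np.int64(180), np.int64(173), np.int64(177)), (np.int64(182), np.int64(171), np.int64(176)), (np.int64(179), np.int64(169), np.int64(175))]
pl far L [[231.8 151.8]]
pl far R [[281.2 151.8]]
pl near L [[225.4  89.4]]
nearR [[287.9  89.4]]
m70 -43n [[213.1 172. ]]
m70 23n [[281.7 172. ]]
m70 23f [[281.4 174.4]]
m70 23n low [[281.4 167. ]]
m74 23f [[281.6 177.8]]
m74 0 f [[257.8 177.8]]
m74 0 n [[257.8 175.4]]
m74 0 nl [[257.8 170.3]]
post [[227.7 217.1]]
```

View pics/v9.png

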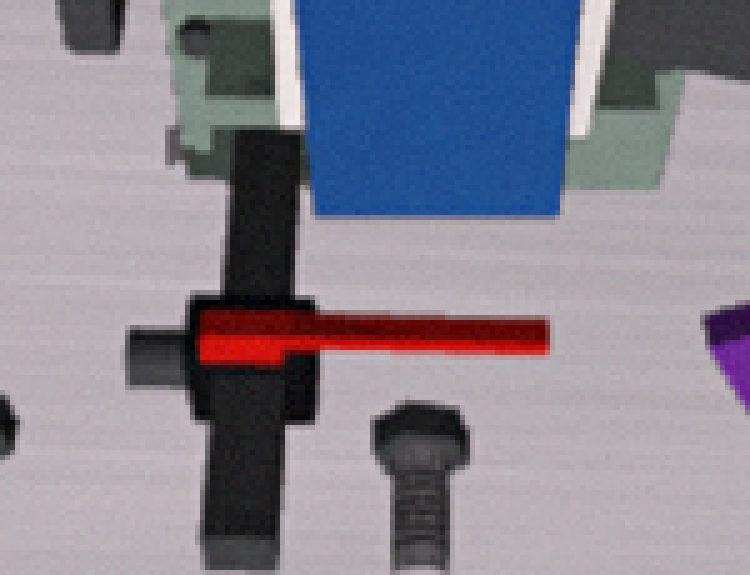

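```bash
python3 - <<'E'
from h import *
f=load("w8");p=f["pixels"].astype(int);print(f["eye"])
for c in (235,250,265,275): print(c,[tuple(int(v) for v in p[r,c]) for r in range(245,262)])
v=cv2.resize(f["pixels"][110:305,170:320,::-1],None,fx=4,fy=4,interpolation=cv2.INTER_NEAREST)
cv2.imwrite("pics/v8a.png",v[:400]);cv2.imwrite("pics/v8b.png",v[400:])
f9=load("w9");v=cv2.resize(f9["pixels"][50:110,170:320,::-1],None,fx=5,fy=5,interpolation=cv2.INTER_NEAREST);cv2.imwrite("pics/v9b.png",v)
E
```

```text
[0.46936261 0.02086143 0.32954288]
235 [(58, 70, 62), (62, 70, 66), (64, 61, 58), (54, 21, 24), (49, 5, 0), (62, 10, 4), (89, 1, 3), (100, 9, 8), (102, 9, 7), (98, 25, 25), (91, 73, 75), (83, 81, 82), (85, 81, 82), (80, 79, 79), (89, 87, 89), (88, 85, 89), (89, 85, 89)]
250 [(62, 69, 64), (64, 73, 66), (61, 70, 66), (54, 45, 38), (49, 13, 8), (49, 0, 0), (73, 7, 10), (93, 10, 8), (100, 6, 0), (102, 7, 4), (97, 40, 35), (87, 73, 74), (88, 84, 87), (85, 81, 84), (89, 83, 85), (88, 84, 86), (90, 84, 89)]
265 [(57, 64, 60), (65, 71, 66), (60, 70, 65), (61, 70, 69), (56, 37, 37), (51, 10, 11), (48, 2, 0), (87, 0, 1), (100, 11, 4), (102, 8, 9), (99, 11, 11), (91, 71, 72), (90, 90, 91), (90, 85, 87), (88, 81, 84), (88, 82, 86), (85, 81, 82)]
275 [(59, 64, 60), (60, 68, 65), (58, 69, 63), (56, 62, 61), (58, 48, 44), (46, 12, 12), (53, 5, 1), (72, 5, 8), (86, 5, 0), (101, 10, 5), (99, 7, 6), (98, 41, 39), (90, 77, 80), (83, 81, 86), (84, 77, 80), (81, 77, 80), (85, 81, 84)]
```

View pics/v8a.png

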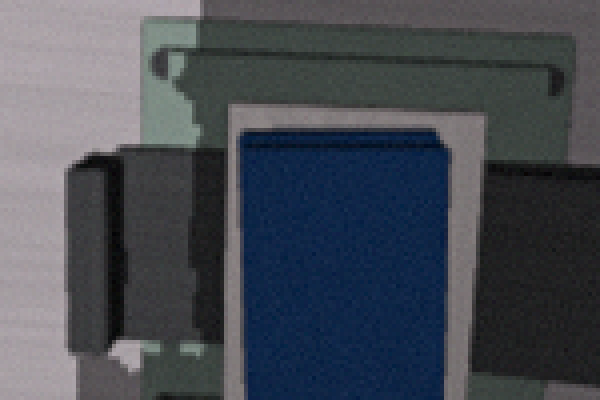

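View pics/v8b.png

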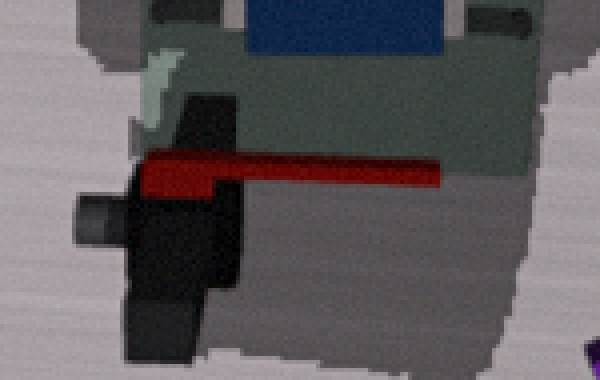

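View pics/v9b.png

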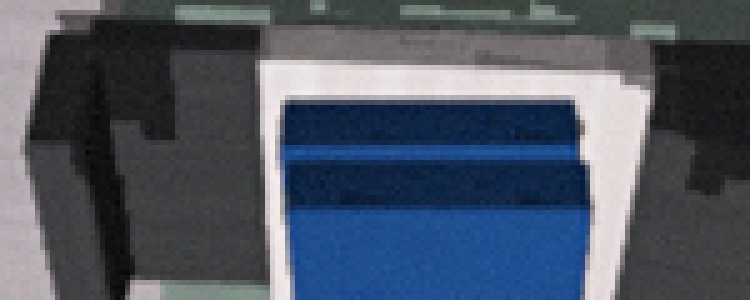

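```bash
cat > fit.py <<'E'
from h import *
from scipy.optimize import least_squares
def solve(obs,x0=None,sh=1.5,pz=64,verb=True,fixz=None):
    names=list(obs);fs={n:load(n) for n in names}
    def model(x):
        cx,cy,a,mz,px,py,pa,tz=x[:8];out=[]
        def jp(u,v,z): return [cx+u*np.cos(a)-v*np.sin(a),cy+u*np.sin(a)+v*np.cos(a),z]
        def pp(u,v,z): return [px+u*np.cos(pa)-v*np.sin(pa),py+u*np.sin(pa)+v*np.cos(pa),z]
        lab=[]
        for i,n in enumerate(names):
            s=x[8+2*i:10+2*i]; out+=list(s/sh)
            for k,(c,r) in obs[n].items():
                t,u,v=k[0],k[1],k[2]
                if t=="t": P=jp(u,v,40+tz)
                if t=="b": P=jp(u,v,mz+(k[3] if len(k)>3 else 0))
                if t=="g": P=jp(u,v,112)
                if t=="p": P=pp(u,v,64+tz)
                q=proj(fs[n],np.array(P)/1000)[0]+s
                e=[]
                if c is not None: e.append(q[0]-c)
                if r is not None: e.append(q[1]-r)
                out+=e; lab.append((n,k,np.round(e,2)))
        out.append((tz-(0 if fixz is None else fixz))/ (0.2 if fixz is None else 1.0))
        return np.array(out),lab
    x=np.r_[536.9,27.4,.05,75,538,26,.08,0 if fixz is None else fixz,np.zeros(2*len(names))]
    r=least_squares(lambda x:model(x)[0],x,loss="soft_l1",x_scale=np.r_[1,1,.02,1,1,1,.02,1,np.ones(2*len(names))])
    cov=np.linalg.pinv(r.jac.T@r.jac)
    if verb:
        for l in model(r.x)[1]: print(*l)
    print("jack",r.x[:2].round(1),"yaw",np.degrees(r.x[2]).round(2),"MARK",r.x[3].round(2),"+-",np.sqrt(cov[3,3]).round(2),"plate",r.x[4:6].round(1),np.degrees(r.x[6]).round(2),"tz",r.x[7].round(2),"shifts",r.x[8:].round(2))
    return r
if __name__=="__main__":
    o={"w8":{("t",40,-30):(224.75,217.),("t",40,30):(285.5,219),("p",35,-22.5):(231,222.75),("p",35,22.5):(280.25,222.75),
      ("b",58,0):(None,251.05),("b",62,0):(None,255.1),("b",58,0,-6):(None,248.1),("b",60,23):(279.5,None),
      ("g",71,-42):(202.25,282),("g",71,-28):(220.75,282),("g",85,-42):(200.75,300),("g",85,-28):(218.5,300)},
     "w9":{("t",40,-30):(224.9,135.1),("t",40,30):(288.9,136.9),("p",35,-22.5):(232.7,152.92),("p",35,22.5):(281.5,152.92),("p",-35,-22.5):(226.7,90.9),("p",-35,22.5):(287.5,90.9),
      ("b",58,0):(None,177.7),("b",62,0):(None,180.05),("b",58,0,-6):(None,173.05),("b",60,23):(279.3,None),
      ("g",71,-42):(210.3,216.7),("g",71,-28):(225.5,217.1)}}
    solve(o)
    solve(o,sh=0.3,verb=False)
E
python3 fit.py
```

```text
w8 ('t', 40, -30) [ 0.52 -0.68]
w8 ('t', 40, 30) [ 0.38 -0.29]
w8 ('p', 35, -22.5) [-0.04  0.09]
w8 ('p', 35, 22.5) [0.08 0.01]
w8 ('b', 58, 0) [-0.18]
w8 ('b', 62, 0) [-0.16]
w8 ('b', 58, 0, -6) [-0.22]
w8 ('b', 60, 23) [0.9]
w8 ('g', 71, -42) [-1.23  2.02]
w8 ('g', 71, -28) [-2.04  2.67]
w8 ('g', 85, -42) [ 0.36 -0.63]
w8 ('g', 85, -28) [0.03 0.01]
w9 ('t', 40, -30) [0.84 0.06]
w9 ('t', 40, 30) [-0.99  0.01]
w9 ('p', 35, -22.5) [-0.32  0.03]
w9 ('p', 35, 22.5) [ 0.19 -0.06]
w9 ('p', -35, -22.5) [-0.68  0.11]
w9 ('p', -35, 22.5) [ 0.81 -0.02]
w9 ('b', 58, 0) [0.23]
w9 ('b', 62, 0) [0.25]
w9 ('b', 58, 0, -6) [-0.26]
w9 ('b', 60, 23) [0.77]
w9 ('g', 71, -42) [-0.27 -0.2 ]
w9 ('g', 71, -28) [-0.22 -0.31]
jack [536.7  28.3] yaw 2.32 MARK 76.64 +- 0.81 plate [538.   26.7] 4.82 tz 0.0 shifts [-0.53 -0.05 -0.07  0.33]
jack [536.8  28. ] yaw 2.34 MARK 76.76 +- 0.79 plate [538.2  26.5] 4.72 tz 0.02 shifts [-0.09 -0.07  0.07  0.12]
```

```bash
python3 -m crank '[{"travel":[0,20,0],"turn":[0,7,0]},{"travel":[0,35,0],"turn":[0,7,0]},{"travel":[0,38,0],"turn":[0,7,0]},{"travel":[0,38,0],"turn":[0,7,0]},{"travel":[0,38,0],"turn":[0,7,0]},{"travel":[0,30,0],"turn":[0,7,0]},{"travel":[0,0,0],"turn":[0,0,0]},{"travel":[0,0,0],"turn":[0,0,0]}]' 1
python3 - <<'E'
from h import *
f=shot("wrist","w10")
s=st();M=Rm(s["orientation"])
T=R.from_euler('z',182.4,degrees=True).as_matrix()@np.diag([1,-1,-1])
print("turn (tool)",np.degrees(R.from_matrix(M.T@T).as_rotvec()).round(2),"shift",(M.T@(np.array([528.4,235,120])-s["eef_pos"]*1000)).round(1))
E
```

```text
time_s: 11.43
eef_pos: [0.4835, 0.2158, 0.1825]
orientation: [-0.129, 3.106, 0.007]
force: [-1.9, 0.2, -0.6]
gripper_width: -0.002
t 11.48 tcp [482.1 214.4 182.8] xax [-0.996 -0.082 -0.035] yaw -175.31 zax [ 0.034  0.006 -0.999] F [-0.8  0.5 -0.6] g -0.000 j [ 0.28  0.3  -0.27  0.96 -0.    0.2 ]
turn (tool) [0.24 1.99 2.29] shift [-45.6  16.5  64.5]
```

View pics/w10.png

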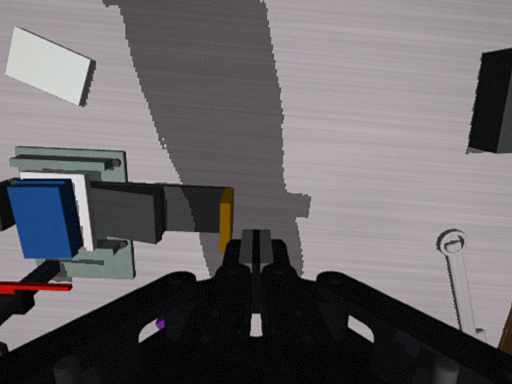

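```bash
python3 -m crank '[{"travel":[-15,6,10],"turn":[0,1,1]},{"travel":[-16,6,20],"turn":[0,1,1.3]},{"travel":[-15,5,30],"turn":[0.2,0,0]},{"travel":[0,0,35],"turn":[0,0,0]},{"travel":[0,0,30],"turn":[0,0,0]},{"travel":[0,0,12],"turn":[0,0,0]},{"travel":[0,0,0],"turn":[0,0,0]},{"travel":[0,0,0],"turn":[0,0,0]}]' 1
python3 - <<'E'
from h import *
f=shot("wrist","w11");s=st()
f=shot("top","top1");f2=shot("scene","scene1")
v=np.hstack([cv2.resize(f["pixels"][150:260,160:360],(400,220)),cv2.resize(f2["pixels"][120:240,190:390],(400,240))[:220]])
cv2.imwrite("pics/v11.png",cv2.resize(v[:,:,::-1],(800,440)))
print("pad pred",J(0,169,36))
E
```

```text
time_s: 12.15
eef_pos: [0.5263, 0.2328, 0.0486]
orientation: [-0.061, 3.139, 0.002]
force: [-0.1, -0.5, 0.9]
gripper_width: 0.001
t 12.20 tcp [527.3 233.3  49.4] xax [-0.999 -0.039 -0.003] yaw -177.75 zax [ 0.003  0.002 -1.   ] F [ 0.4 -1.   0.1] g 0.001 j [ 0.29  0.54 -0.28  0.75  0.    0.25]
pad pred [0.52305239 0.19583172 0.036     ]
```

View pics/w11.png

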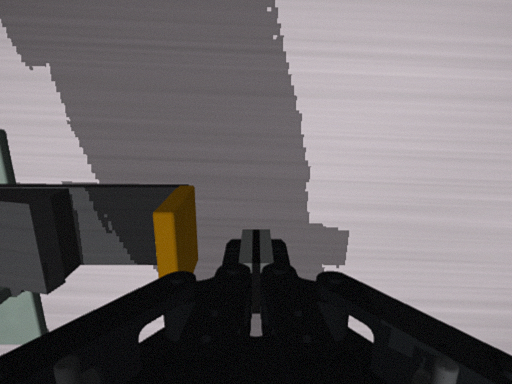

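View pics/v11.png

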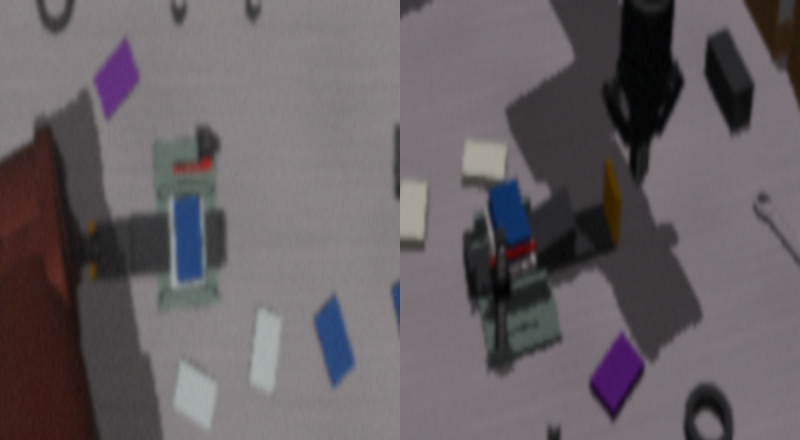

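```bash
python3 -m crank '[{"travel":[-2,-5,6],"turn":[0,0,0]},{"travel":[0,-5,5],"turn":[0,0,0]},{"travel":[0,-3,0],"turn":[0,0,0]},{"travel":[0,-2,0],"turn":[0,0,0]},{"travel":[0,0,0],"turn":[0,0,0]}]' 1
python3 -m crank '[{"travel":[0,-2,0],"turn":[0,0,0]},{"travel":[0,-2,0],"turn":[0,0,0]},{"travel":[0,0,0],"turn":[0,0,0]}]' 1
python3 -m crank '[{"travel":[0,-2,0],"turn":[0,0,0]},{"travel":[0,-2,0],"turn":[0,0,0]},{"travel":[0,0,0],"turn":[0,0,0]}]' 1
python3 -m crank '[{"travel":[0,-2,0],"turn":[0,0,0]},{"travel":[0,-2,0],"turn":[0,0,0]},{"travel":[0,0,0],"turn":[0,0,0]}]' 1
```

```text
time_s: 12.72
eef_pos: [0.5293, 0.2182, 0.0364]
orientation: [-0.062, 3.14, 0.002]
force: [0.2, 0.0, 1.0]
gripper_width: -0.002
time_s: 12.97
eef_pos: [0.5296, 0.2146, 0.0366]
orientation: [-0.063, 3.14, 0.002]
force: [-0.4, 0.1, -0.1]
gripper_width: 0.005
time_s: 13.22
eef_pos: [0.5297, 0.2105, 0.0365]
orientation: [-0.063, 3.14, 0.002]
force: [-0.3, -0.9, -0.5]
gripper_width: -0.001
time_s: 13.47
eef_pos: [0.5298, 0.208, 0.0366]
orientation: [-0.064, 3.14, 0.007]
force: [-0.1, 6.5, -0.1]
gripper_width: -0.002
```

```bash
python3 -m crank '[{"travel":[0,-3,0],"turn":[0,0,0]},{"travel":[0,-5,0],"turn":[0,0,0]},{"travel":[0,-5,0],"turn":[0,0,0]},{"travel":[0,-5,0],"turn":[0,0,0]},{"travel":[0,-5,0],"turn":[0,0,0]},{"travel":[0,-4,0],"turn":[0,0,0]},{"travel":[0,-3,0],"turn":[0,0,0]},{"travel":[0,0,0],"turn":[0,0,0]}]' 1
python3 -m crank '[{"travel":[0,-3,0],"turn":[0,0,0]},{"travel":[0,-3,0],"turn":[0,0,0]},{"travel":[0,-2,0],"turn":[0,0,0]},{"travel":[0,0,0],"turn":[0,0,0]},{"travel":[0,0,0],"turn":[0,0,0]}]' 1
python3 - <<'E'
from h import *
f=shot("wrist","w12");s=st()
E
```

```text
time_s: 14.13
eef_pos: [0.5309, 0.1779, 0.0365]
orientation: [-0.064, 3.14, 0.007]
force: [-0.1, 5.7, 0.2]
gripper_width: -0.0
time_s: 14.55
eef_pos: [0.5312, 0.1701, 0.0365]
orientation: [-0.064, 3.14, 0.007]
force: [-1.7, 6.5, 1.0]
gripper_width: -0.001
t 14.60 tcp [531.2 170.2  36.6] xax [-0.999 -0.041 -0.001] yaw -177.66 zax [ 0.001  0.004 -1.   ] F [-1.6  6.7  0.8] g -0.001 j [ 0.18  0.53 -0.34  0.7   0.    0.14]
```

View pics/w12.png

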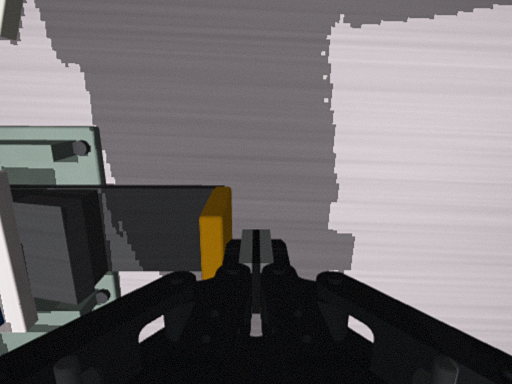

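```bash
python3 -m crank '[{"travel":[0,6,0],"turn":[0,0,0]},{"travel":[0,10,-15],"turn":[0,0,0]},{"travel":[0,0,-38],"turn":[0,0,0]},{"travel":[10,-10,-40],"turn":[0,-3,0]},{"travel":[15,-25,-35],"turn":[0,-5,0]},{"travel":[15,-38,-20],"turn":[0,-6,0]},{"travel":[0,-38,0],"turn":[0,-6,0]},{"travel":[0,-30,0],"turn":[0,-6,0]}]' 1
python3 -m crank '[{"travel":[0,-15,0],"turn":[0,-6,0]},{"travel":[0,-8,0],"turn":[0,-6,0]},{"travel":[0,0,0],"turn":[0,-5,0]},{"travel":[0,0,0],"turn":[0,0,0]},{"travel":[0,0,0],"turn":[0,0,0]}]' 1
python3 - <<'E'
from h import *
f=shot("wrist","w13");s=st();print(f["eye"])
E
```

```text
time_s: 15.27
eef_pos: [0.4957, 0.0474, 0.1778]
orientation: [-0.055, 2.681, 0.011]
force: [1.5, -0.6, 0.1]
gripper_width: 0.003
time_s: 15.68
eef_pos: [0.4945, 0.0258, 0.1738]
orientation: [-0.045, 2.4, 0.021]
force: [1.2, 0.1, 0.7]
gripper_width: 0.002
t 15.73 tcp [496.6  25.7 175.5] xax [-0.736 -0.028 -0.677] yaw -177.83 zax [ 0.676  0.028 -0.736] F [0.4 0.1 0. ] g 0.003 j [-0.21 -0.12 -1.15 -0.19  0.17 -0.18]
[0.34842354 0.02031263 0.23356894]
```

View pics/w13.png

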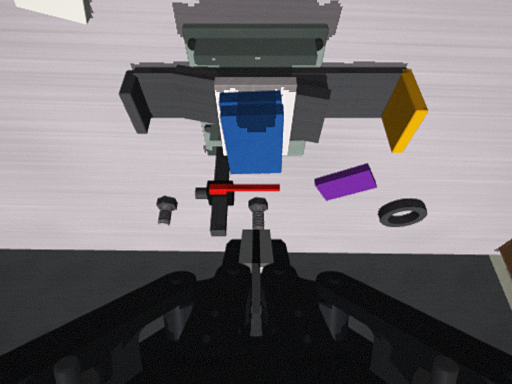

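```bash
cat >> h.py <<'E'
def edges(f,c0,c1,r0,r1,kind):
    """mean column-averaged subpixel profile"""
    p=f["pixels"][r0:r1,c0:c1].astype(float).mean(1)
    return [(r0+i,*[int(v) for v in q]) for i,q in enumerate(p)]
E
python3 - <<'E'
from h import *
f=load("w13")
print("blade");[print(*e) for e in edges(f,250,266,180,196,0)]
print("far");[print(*e) for e in edges(f,240,270,168,178,0)]
print("near");[print(*e) for e in edges(f,235,236+3,84,112,0)]
v=cv2.resize(f["pixels"][75:240,190:310,::-1],None,fx=5,fy=5,interpolation=cv2.INTER_NEAREST);cv2.imwrite("pics/v13a.png",v[:420]);cv2.imwrite("pics/v13b.png",v[420:])
E
```

```text
blade
180 201 193 198
181 201 192 199
182 203 197 202
183 191 170 175
184 139 83 86
185 111 13 11
186 111 7 4
187 108 9 7
188 114 9 7
189 201 10 4
190 225 28 25
191 214 132 134
192 203 188 193
193 201 197 202
194 201 194 199
195 203 194 200
far
168 36 91 165
169 36 91 164
170 36 91 165
171 33 89 165
172 34 89 165
173 97 122 168
174 187 180 190
175 208 197 201
176 209 199 205
177 208 199 204
near
84 116 111 111
85 146 140 141
86 145 139 140
87 136 129 129
88 141 133 135
89 152 146 145
90 221 212 212
91 181 179 183
92 72 79 99
93 13 34 67
94 12 37 71
95 15 39 71
96 17 38 71
97 15 39 72
98 17 39 72
99 15 34 64
100 13 34 62
101 15 39 73
102 28 64 120
103 27 71 132
104 26 61 115
105 19 44 82
106 16 37 68
107 18 39 70
108 14 38 70
109 14 37 70
110 17 38 70
111 14 37 71
```

View pics/v13a.png

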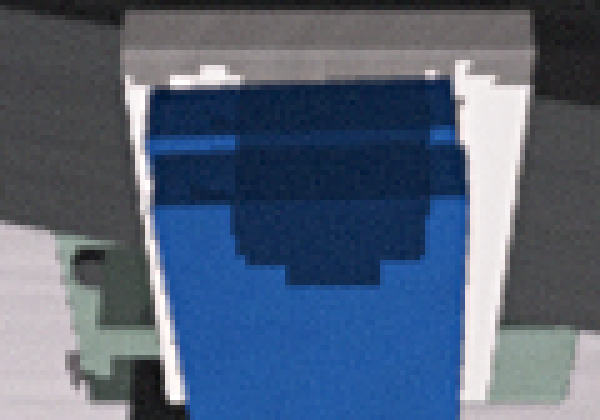

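View pics/v13b.png

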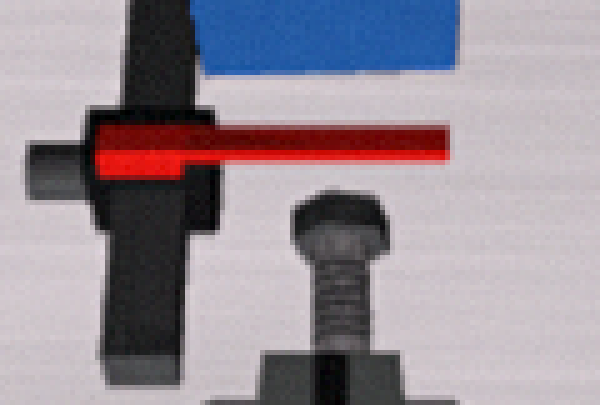

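```bash
sed -i 's/if t=="t": P=jp(u,v,40+tz)/Z=tz if n not in ("w8","w9") else 0\n                if t=="t": P=jp(u,v,40+Z)/; s/P=pp(u,v,64+tz)/P=pp(u,v,64+Z)/; s#out.append((tz-(0 if fixz is None else fixz))/ (0.2 if fixz is None else 1.0))#out.append((tz-9.75)/3)#' fit.py
cat > obs.py <<'E'
from fit import *
o={"w8":{("t",40,-30):(224.75,217.),("t",40,30):(285.5,219),("p",35,-22.5):(231,222.75),("p",35,22.5):(280.25,222.75),
      ("b",58,0):(None,251.05),("b",62,0):(None,255.1),("b",58,0,-6):(None,248.1),("b",60,23):(279.5,None),
      ("g",85,-42):(200.75,300),("g",85,-28):(218.5,300)},
     "w9":{("t",40,-30):(224.9,135.1),("t",40,30):(288.9,136.9),("p",35,-22.5):(232.7,152.92),("p",35,22.5):(281.5,152.92),("p",-35,-22.5):(226.7,90.9),("p",-35,22.5):(287.5,90.9),
      ("b",58,0):(None,177.7),("b",62,0):(None,180.05),("b",58,0,-6):(None,173.05),("b",60,23):(279.3,None),
      ("g",71,-42):(210.3,216.7),("g",71,-28):(225.5,217.1)},
 "w13":{("p",35,0):(None,173.26),("p",35,-22.5):(230.1,None),("p",35,22.5):(281.1,None),("p",-35,-22.5):(220.5,115.5),("p",-35,22.5):(282.5,113.9),
   ("b",58,0):(None,188.7),("b",62,0):(None,190.88),("b",58,0,-6):(None,183.75),("b",60,23):(279.4,None),("t",40,-30):(222.5,154.5),("t",40,30):(287.5,154.5)}}
E
python3 - <<'E'
from obs import *
solve(o);
solve(o,sh=.3,verb=False);solve(o,sh=4,verb=False);solve({k:o[k] for k in("w9","w13")},verb=False)
E
```

```text
w8 ('t', 40, -30) [ 0.07 -0.3 ]
w8 ('t', 40, 30) [-0.08 -0.2 ]
w8 ('p', 35, -22.5) [-0.08  0.16]
w8 ('p', 35, 22.5) [0.02 0.15]
w8 ('b', 58, 0) [-0.]
w8 ('b', 62, 0) [0.01]
w8 ('b', 58, 0, -6) [-0.05]
w8 ('b', 60, 23) [0.46]
w8 ('g', 85, -42) [ 0.06 -0.09]
w8 ('g', 85, -28) [-0.29  0.47]
w9 ('t', 40, -30) [0.57 0.26]
w9 ('t', 40, 30) [-1.32 -0.02]
w9 ('p', 35, -22.5) [-0.18 -0.02]
w9 ('p', 35, 22.5) [ 0.28 -0.07]
w9 ('p', -35, -22.5) [-0.47  0.18]
w9 ('p', -35, 22.5) [0.95 0.11]
w9 ('b', 58, 0) [0.1]
w9 ('b', 62, 0) [0.12]
w9 ('b', 58, 0, -6) [-0.37]
w9 ('b', 60, 23) [0.53]
w9 ('g', 71, -42) [-0.36 -0.1 ]
w9 ('g', 71, -28) [-0.34 -0.24]
w13 ('p', 35, 0) [-0.18]
w13 ('p', 35, -22.5) [-0.01]
w13 ('p', 35, 22.5) [-0.19]
w13 ('p', -35, -22.5) [-1.71  0.23]
w13 ('p', -35, 22.5) [ 1.04 -0.31]
w13 ('b', 58, 0) [0.12]
w13 ('b', 62, 0) [0.2]
w13 ('b', 58, 0, -6) [-0.26]
w13 ('b', 60, 23) [0.2]
w13 ('t', 40, -30) [0.56 0.26]
w13 ('t', 40, 30) [-0.36 -0.07]
jack [537.3  27.5] yaw 2.61 MARK 76.45 +- 0.7 plate [538.4  26.5] 4.74 tz 9.93 shifts [-0.3  -0.27  0.32  0.08 -0.    0.02]
jack [537.1  27.4] yaw 2.6 MARK 76.53 +- 0.6 plate [538.3  26.5] 4.68 tz 10.02 shifts [-0.12 -0.07  0.13  0.07 -0.    0.01]
jack [537.4  27.5] yaw 2.6 MARK 76.45 +- 0.73 plate [538.5  26.5] 4.74 tz 9.9 shifts [-0.31 -0.42  0.34 -0.01  0.   -0.07]
jack [537.3  27.6] yaw 2.65 MARK 76.5 +- 0.79 plate [538.5  26.6] 4.74 tz 9.89 shifts [ 0.18  0.01 -0.14 -0.03]
```

```bash
python3 -m crank '[{"travel":[0,20,0],"turn":[0,7,0]},{"travel":[0,30,0],"turn":[0,7,0]},{"travel":[0,35,0],"turn":[0,7,0]},{"travel":[0,35,0],"turn":[0,7,0]},{"travel":[0,30,0],"turn":[0,7,0]},{"travel":[0,15,0],"turn":[0,7,0]},{"travel":[0,0,0],"turn":[0,0,0]},{"travel":[0,0,0],"turn":[0,0,0]}]' 1
python3 - <<'E'
from h import *
s=st();M=Rm(s["orientation"])
T=R.from_euler('z',182.4,degrees=True).as_matrix()@np.diag([1,-1,-1])
print("turn (tool)",np.degrees(R.from_matrix(M.T@T).as_rotvec()).round(2),"shift",(M.T@(np.array([530.5,192,36.5])-s["eef_pos"]*1000)).round(1))
E
```

```text
time_s: 16.4
eef_pos: [0.4946, 0.1796, 0.1749]
orientation: [-0.065, 3.071, 0.011]
force: [0.1, -0.4, 0.3]
gripper_width: 0.002
t 16.40 tcp [494.6 179.6 174.9] xax [-0.997 -0.042 -0.07 ] yaw -177.60 zax [ 0.07   0.008 -0.998] F [ 0.1 -0.4  0.3] g 0.002 j [ 0.21  0.28 -0.33  0.89 -0.01  0.17]
turn (tool) [0.31 4.03 0.01] shift [-26.6  10.1 140.6]
```

```bash
python3 -m crank '[{"travel":[-15,7,0],"turn":[0,2,0]},{"travel":[-16,7,10],"turn":[0.3,2,0]},{"travel":[-4,0,30],"turn":[0,0,0]},{"travel":[0,0,38],"turn":[0,0,0]},{"travel":[0,0,35],"turn":[0,0,0]},{"travel":[0,0,22],"turn":[0,0,0]},{"travel":[0,0,2],"turn":[0,0,0]},{"travel":[0,0,0],"turn":[0,0,0]}]' 1
python3 - <<'E'
from h import *
s=st();M=Rm(s["orientation"])
print("shift",(M.T@(np.array([530.8,172,36.5])-s["eef_pos"]*1000)).round(1))
f=shot("wrist","w14")
E
```

```text
time_s: 17.07
eef_pos: [0.5258, 0.1929, 0.0397]
orientation: [-0.062, 3.14, 0.001]
force: [-0.0, 0.1, 1.1]
gripper_width: -0.003
t 17.07 tcp [525.8 192.9  39.7] xax [-0.999 -0.039 -0.001] yaw -177.74 zax [ 0.001  0.001 -1.   ] F [-0.   0.1  1.1] g -0.003 j [ 0.22  0.53 -0.33  0.71  0.    0.18]
shift [ -4.2 -21.1   3.2]
```

View pics/w14.png

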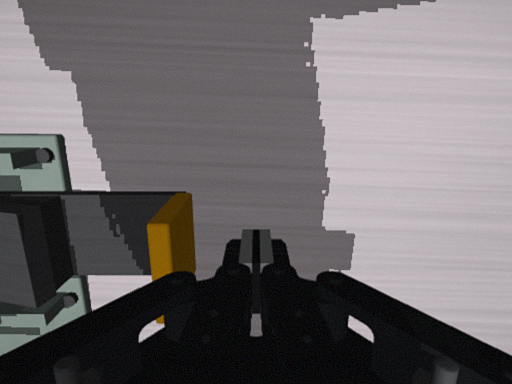

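```bash
python3 -m crank '[{"travel":[-4,-7,3],"turn":[0,0,0]},{"travel":[0,-7,0],"turn":[0,0,0]},{"travel":[0,-5,0],"turn":[0,0,0]},{"travel":[0,-3,0],"turn":[0,0,0]},{"travel":[0,-3,0],"turn":[0,0,0]},{"travel":[0,-3,0],"turn":[0,0,0]},{"travel":[0,-2,0],"turn":[0,0,0]},{"travel":[0,0,0],"turn":[0,0,0]}]' 1
python3 -m crank '[{"travel":[0,-2,0],"turn":[0,0,0]},{"travel":[0,0,0],"turn":[0,0,0]},{"travel":[0,0,0],"turn":[0,0,0]}]' 1
```

```text
time_s: 17.78
eef_pos: [0.5324, 0.1646, 0.0371]
orientation: [-0.063, 3.138, 0.007]
force: [-1.4, 6.3, 4.4]
gripper_width: -0.0
time_s: 18.03
eef_pos: [0.5325, 0.1629, 0.0371]
orientation: [-0.063, 3.138, 0.007]
force: [-0.8, 7.0, 4.7]
gripper_width: 0.002
```

```bash
python3 -m crank '[{"travel":[0,-2,0],"turn":[0,0,0]},{"travel":[0,-1,0],"turn":[0,0,0]},{"travel":[0,0,0],"turn":[0,0,0]},{"travel":[0,0,0],"turn":[0,0,0]}]' 1
python3 -m crank '[{"travel":[0,6,0],"turn":[0,0,0]},{"travel":[0,10,-15],"turn":[0,0,0]},{"travel":[0,0,-38],"turn":[0,0,0]},{"travel":[10,-10,-40],"turn":[0,-3,0]},{"travel":[15,-25,-35],"turn":[0,-5,0]},{"travel":[15,-38,-20],"turn":[0,-6,0]},{"travel":[0,-38,0],"turn":[0,-6,0]},{"travel":[0,-25,0],"turn":[0,-6,0]}]' 1
python3 -m crank '[{"travel":[0,-15,0],"turn":[0,-6,0]},{"travel":[0,-5,0],"turn":[0,-6,0]},{"travel":[0,0,0],"turn":[0,-5,0]},{"travel":[0,0,0],"turn":[0,0,0]},{"travel":[0,0,0],"turn":[0,0,0]},{"travel":[0,0,0],"turn":[0,0,0]}]' 1
python3 - <<'E'
from h import *
f=shot("wrist","w15");s=st();print(f["eye"])
v=cv2.resize(f["pixels"][75:240,190:310,::-1],None,fx=5,fy=5,interpolation=cv2.INTER_NEAREST);cv2.imwrite("pics/v15a.png",v[:420]);cv2.imwrite("pics/v15b.png",v[420:])
print("blade");[print(*e) for e in edges(f,250,266,180,200,0)]
print("far");[print(*e) for e in edges(f,250,260,170,186,0)]
E
```

```text
time_s: 18.37
eef_pos: [0.5326, 0.16, 0.0371]
orientation: [-0.063, 3.138, 0.007]
force: [-0.6, 8.0, 4.5]
gripper_width: -0.002
time_s: 19.03
eef_pos: [0.4959, 0.0414, 0.1777]
orientation: [-0.054, 2.68, 0.01]
force: [1.1, -0.6, -0.6]
gripper_width: -0.001
time_s: 19.53
eef_pos: [0.4977, 0.0232, 0.1761]
orientation: [-0.047, 2.396, 0.02]
force: [0.0, 0.7, -0.0]
gripper_width: -0.0
t 19.58 tcp [498.5  23.2 176.7] xax [-0.733 -0.029 -0.679] yaw -177.77 zax [ 0.679  0.028 -0.734] F [0.8 0.8 0.9] g 0.001 j [-0.21 -0.12 -1.15 -0.19  0.17 -0.19]
[0.35137183 0.01764471 0.2352456 ]
blade
180 119 30 30
181 110 4 2
182 109 8 6
183 105 11 9
184 154 12 9
185 211 11 3
186 223 37 36
187 208 171 176
188 201 199 205
189 201 195 200
190 202 193 198
191 202 194 199
192 203 194 200
193 191 182 188
194 135 129 133
195 78 75 77
196 58 57 59
197 41 40 43
198 34 34 35
199 34 34 34
far
170 38 89 163
171 130 137 165
172 199 190 195
173 211 201 205
174 205 196 201
175 203 193 199
176 202 193 199
177 201 194 200
178 203 198 204
179 163 125 129
180 119 30 30
181 110 5 3
182 108 8 6
183 101 11 9
184 154 13 9
185 211 11 4
```

View pics/v15a.png

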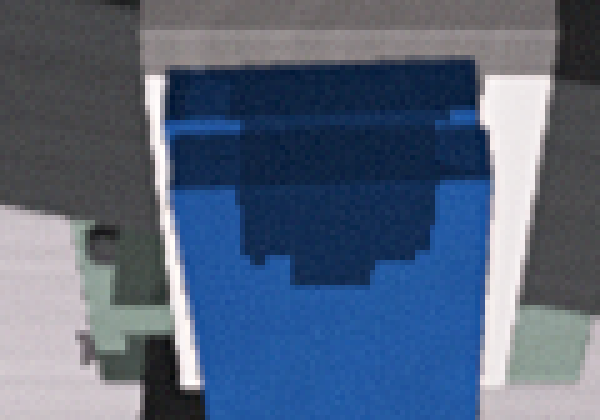

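View pics/v15b.png

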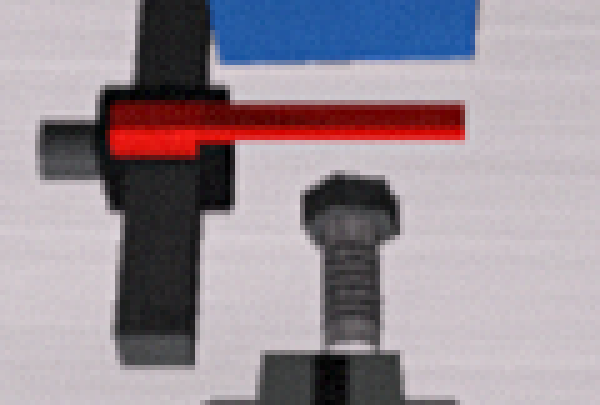

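```bash
cat > f15.py <<'E'
from obs import *
import fit
o15={k:o[k] for k in ("w8","w9")}
o15["w15"]={("p",35,0):(None,171.0),("p",35,-22.5):(233.5,None),("p",35,22.5):(284.9,None),("p",-35,-22.5):(None,111.9),("p",-35,22.5):(None,110.7),
   ("b",58,0):(None,184.19),("b",62,0):(None,186.5),("b",58,0,-6):(None,179.2),("b",60,23):(282.3,None),("t",40,-30):(226.1,151.9),("t",40,30):(291.1,151.9)}
solve(o15,verb=False);solve(o15,sh=.3,verb=False);solve({k:o15[k] for k in("w9","w15")},verb=False)
solve({k:o15[k] for k in("w8","w15")})
E
python3 f15.py
```

```text
jack [537.2  27.6] yaw 2.56 MARK 76.4 +- 0.71 plate [538.3  26.5] 4.77 tz 12.47 shifts [-0.36 -0.23  0.26  0.11  0.14  0.02]
jack [537.1  27.6] yaw 2.52 MARK 76.47 +- 0.6 plate [538.3  26.6] 4.71 tz 12.54 shifts [-0.15 -0.07  0.1   0.08  0.04  0.01]
jack [537.2  27.8] yaw 2.53 MARK 76.45 +- 0.8 plate [538.4  26.7] 4.78 tz 12.43 shifts [ 0.11  0.09 -0.02  0.02]
w8 ('t', 40, -30) [ 0.08 -0.31]
w8 ('t', 40, 30) [-0.09 -0.08]
w8 ('p', 35, -22.5) [0.06 0.04]
w8 ('p', 35, 22.5) [0.15 0.48]
w8 ('b', 58, 0) [-0.08]
w8 ('b', 62, 0) [-0.07]
w8 ('b', 58, 0, -6) [-0.12]
w8 ('b', 60, 23) [0.38]
w8 ('g', 85, -42) [-0.05 -0.12]
w8 ('g', 85, -28) [-0.4   0.47]
w15 ('p', 35, 0) [-0.27]
w15 ('p', 35, -22.5) [-0.08]
w15 ('p', 35, 22.5) [-0.13]
w15 ('p', -35, -22.5) [0.07]
w15 ('p', -35, 22.5) [-0.36]
w15 ('b', 58, 0) [0.14]
w15 ('b', 62, 0) [0.13]
w15 ('b', 58, 0, -6) [-0.19]
w15 ('b', 60, 23) [0.58]
w15 ('t', 40, -30) [-0.04  0.29]
w15 ('t', 40, 30) [-0.34  0.13]
jack [537.4  27.6] yaw 2.48 MARK 76.18 +- 1.23 plate [538.5  27. ] 4.18 tz 12.26 shifts [-0.3  -0.32  0.16  0.12]
```

```bash
python3 - <<'E'
from h import *
import h
h.C=np.array([.5372,.0276]);h.A=np.radians(2.55);h.EX=np.array([np.cos(h.A),np.sin(h.A)]);h.EY=np.array([-h.EX[1],h.EX[0]])
f=shot("scene","scene2")
x0,y0,s=205,140,8
v=cv2.resize(f["pixels"][y0:y0+70,x0:x0+90,::-1],None,fx=s,fy=s,interpolation=cv2.INTER_CUBIC)
def ln(P,c):
    q=((np.array([proj(f,p)[0] for p in P])-[x0,y0]+.5)*s).astype(int);cv2.polylines(v,[q.reshape(-1,1,2)],True,c,1)
a=np.radians(4.75);pc=np.array([.5383,.0266])
def P(u,w,z): return np.r_[pc+np.array([u*np.cos(a)-w*np.sin(a),u*np.sin(a)+w*np.cos(a)])/1000,z/1000]
ln([P(-35,-22.5,76.4),P(35,-22.5,76.4),P(35,22.5,76.4),P(-35,22.5,76.4)],(0,255,255))
ln([h.J(62,-43,76.4),h.J(62,23,76.4),h.J(62,23,70.4),h.J(62,-43,70.4)],(0,255,0))
cv2.imwrite("pics/v16.png",v)
f=shot("top","top2");print(plates(f)[:5]);st()
E
```

```text
[(448.0, -232.1, 66.3, 40.8, 27.9, (np.float64(327.0), np.float64(235.0))), (469.4, -368.5, 65.8, 40.4, 21.5, (np.float64(365.0), np.float64(228.0))), (542.6, 23.7, 71.0, 42.5, -0.7, (np.float64(254.0), np.float64(209.0))), (1075.6, 379.1, 243.8, 228.9, 0.0, (np.float64(154.0), np.float64(56.0)))]
t 19.68 tcp [498.4  23.4 176.7] xax [-0.733 -0.029 -0.68 ] yaw -177.75 zax [ 0.679  0.028 -0.733] F [-0.4 -0.8  0.4] g -0.004 j [-0.21 -0.12 -1.15 -0.2   0.17 -0.19]
```

View pics/v16.png

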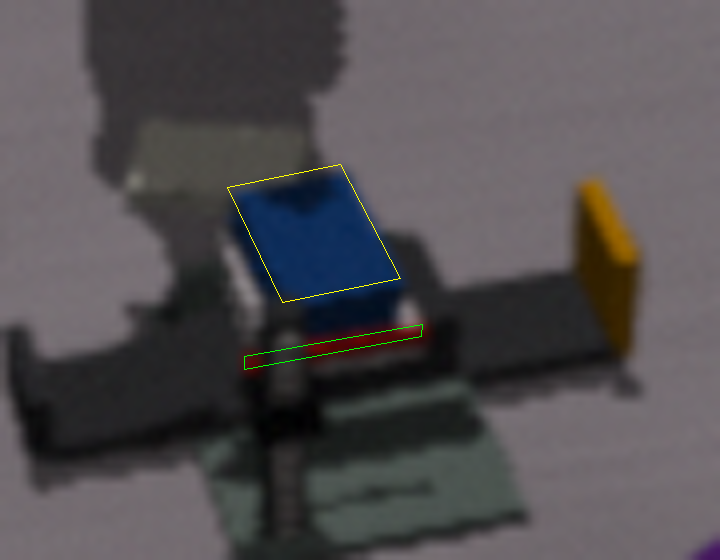

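```bash
python3 -m crank '[{"travel":[0,15,0],"turn":[0,7,0]},{"travel":[0,20,0],"turn":[0,7,0]},{"travel":[0,20,0],"turn":[0,7,0]},{"travel":[0,20,0],"turn":[0,7,0]},{"travel":[0,20,0],"turn":[0,7,0]},{"travel":[0,15,0],"turn":[0,7,0]},{"travel":[-15,0,0],"turn":[0,0,0]},{"travel":[-25,0,0],"turn":[0,0,0]}]' 1
python3 -m crank '[{"travel":[-25,0,0],"turn":[0,0,6.9]},{"travel":[0,0,0],"turn":[0,0,6.9]},{"travel":[0,0,0],"turn":[0,0,6.9]},{"travel":[0,0,0],"turn":[0,0,6.9]},{"travel":[0,0,0],"turn":[0,0,6.9]},{"travel":[0,0,0],"turn":[0,0,6.9]},{"travel":[0,0,0],"turn":[0,0,6.9]},{"travel":[0,0,0],"turn":[0,0,6.9]}]' 1
python3 -m crank '[{"travel":[0,0,0],"turn":[0,0,6.9]},{"travel":[0,0,0],"turn":[0,0,6.9]},{"travel":[0,0,0],"turn":[0,0,6.9]},{"travel":[0,0,0],"turn":[0,0,6.9]},{"travel":[0,0,0],"turn":[0,0,6.9]},{"travel":[0,0,0],"turn":[0,0,0]},{"travel":[0,0,0],"turn":[0,0,0]}]' 1
python3 - <<'E'
from h import *
st()
E
```

```text
time_s: 20.35
eef_pos: [0.5344, 0.1285, 0.1769]
orientation: [-0.064, 3.075, 0.009]
force: [0.7, 0.0, 0.4]
gripper_width: -0.001
time_s: 21.02
eef_pos: [0.5593, 0.1283, 0.1793]
orientation: [1.382, 2.756, 0.057]
force: [-0.2, 0.1, 0.1]
gripper_width: 0.0
time_s: 21.6
eef_pos: [0.5592, 0.1282, 0.1791]
orientation: [2.135, 2.241, 0.082]
force: [0.4, -0.6, 0.9]
gripper_width: -0.001
t 21.60 tcp [559.2 128.2 179.1] xax [-0.049  0.999  0.004] yaw 92.79 zax [ 0.069  0.007 -0.998] F [ 0.4 -0.6  0.9] g -0.001 j [ 0.1   0.36 -0.2   0.94  0.    1.62]
```

```bash
python3 -m crank '[{"travel":[0,10,0],"turn":[4,0,0]},{"travel":[0,10,0],"turn":[0,-6,0]},{"travel":[0,0,0],"turn":[0,-6,0]},{"travel":[0,0,0],"turn":[0,-6,0]},{"travel":[0,0,0],"turn":[0,-6,0]},{"travel":[0,0,0],"turn":[0,-6,0]},{"travel":[0,0,0],"turn":[0,-6,0]},{"travel":[0,0,0],"turn":[0,-6,0]}]' 1
python3 -m crank '[{"travel":[0,0,0],"turn":[0,-5,0]},{"travel":[0,0,0],"turn":[0,0,0]},{"travel":[0,0,0],"turn":[0,0,0]},{"travel":[0,0,0],"turn":[0,0,0]}]' 1
python3 - <<'E'
from h import *
f=shot("wrist","w16");st();print(f["eye"])
E
```

```text
time_s: 22.27
eef_pos: [0.5794, 0.1297, 0.1805]
orientation: [1.744, 1.833, -0.67]
force: [-1.1, -1.0, -0.0]
gripper_width: 0.002
time_s: 22.6
eef_pos: [0.5789, 0.1287, 0.1796]
orientation: [1.696, 1.776, -0.732]
force: [0.5, -0.6, 0.3]
gripper_width: -0.0
t 22.65 tcp [579.1 128.3 180.3] xax [-0.03   0.687 -0.726] yaw 92.54 zax [ 0.032 -0.726 -0.687] F [ 0.4 -0.2  0.4] g -0.004 j [ 0.46  0.78  0.23  1.43 -0.73  2.14]
[0.57237789 0.2791726  0.22869146]
```

View pics/w16.png

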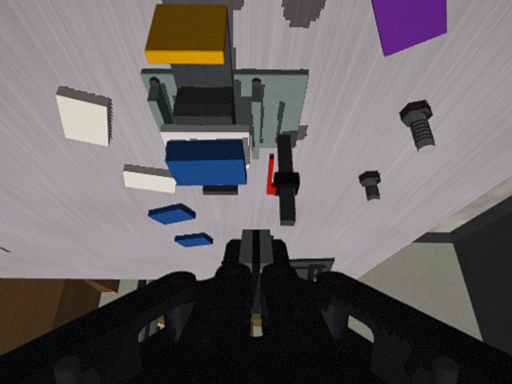

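```bash
python3 - <<'E'
from h import *
f=load("w16")
v=cv2.resize(f["pixels"][118:205,150:305,::-1],None,fx=5,fy=5,interpolation=cv2.INTER_NEAREST);cv2.imwrite("pics/v17.png",v)
E
```

```text
(no output)
```

View pics/v17.png

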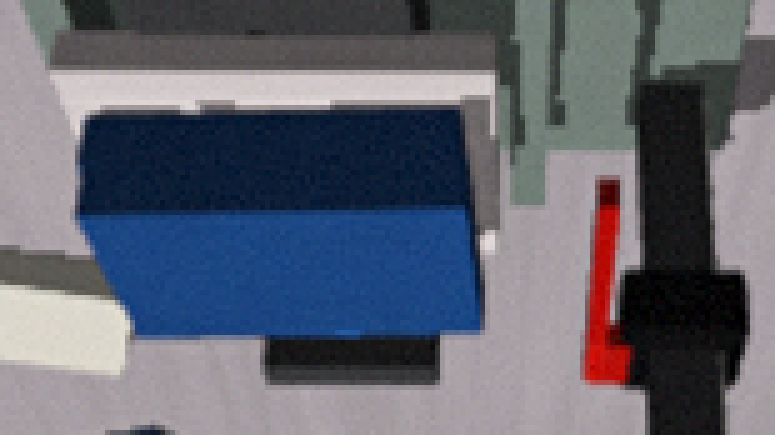

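```bash
cat > f16.py <<'E'
from f15 import *
o16={k:o[k] for k in ("w8","w9")}
o16["w16"]={("p",-35,22.5):(165.1,160.9),("p",35,22.5):(243.5,158.5),("p",35,-22.5):(246.1,183.1),("p",-35,-22.5):(176.9,185.3),
 ("b",60,23):(271.3,158.7),("b",60,23,-6):(None,153.1),("b",58,-43):(266.5,194.1),("t",40,30):(248.9,131.5),("t",-40,30):(159.5,131.5)}
print("----16")
solve(o16);solve({k:o16[k] for k in("w8","w16")},verb=False)
o16["w15"]=o15["w15"];print("--- all");solve(o16,verb=False);solve(o16,verb=False,sh=.3)
E
python3 f16.py | sed -n '/----16/,$p'
```

```text
----16
w8 ('t', 40, -30) [ 0.13 -0.27]
w8 ('t', 40, 30) [-0.04 -0.16]
w8 ('p', 35, -22.5) [-0.18  0.16]
w8 ('p', 35, 22.5) [-0.09  0.12]
w8 ('b', 58, 0) [-0.03]
w8 ('b', 62, 0) [-0.01]
w8 ('b', 58, 0, -6) [-0.07]
w8 ('b', 60, 23) [0.46]
w8 ('g', 85, -42) [ 0.05 -0.04]
w8 ('g', 85, -28) [-0.29  0.52]
w9 ('t', 40, -30) [0.67 0.31]
w9 ('t', 40, 30) [-1.26  0.04]
w9 ('p', 35, -22.5) [-0.24 -0.  ]
w9 ('p', 35, 22.5) [ 0.2  -0.07]
w9 ('p', -35, -22.5) [-0.69  0.25]
w9 ('p', -35, 22.5) [0.7  0.16]
w9 ('b', 58, 0) [0.02]
w9 ('b', 62, 0) [0.04]
w9 ('b', 58, 0, -6) [-0.46]
w9 ('b', 60, 23) [0.59]
w9 ('g', 71, -42) [-0.27 -0.08]
w9 ('g', 71, -28) [-0.26 -0.23]
w16 ('p', -35, 22.5) [-1.08 -0.7 ]
w16 ('p', 35, 22.5) [-0.36  0.1 ]
w16 ('p', 35, -22.5) [0.34 0.66]
w16 ('p', -35, -22.5) [ 0.4  -0.32]
w16 ('b', 60, 23) [0.3  0.31]
w16 ('b', 60, 23, -6) [0.23]
w16 ('b', 58, -43) [ 0.4  -0.25]
w16 ('t', 40, 30) [-0.03 -0.  ]
w16 ('t', -40, 30) [-0.46 -0.11]
jack [537.5  27.2] yaw 2.6 MARK 76.31 +- 0.69 plate [538.5  26.1] 4.78 tz 11.69 shifts [-0.   -0.41  0.65  0.    0.4   0.11]
jack [537.7  26.9] yaw 2.57 MARK 75.91 +- 1.11 plate [538.7  25.7] 4.8 tz 11.34 shifts [ 0.41 -0.48  0.19  0.21]
--- all
jack [537.5  27.4] yaw 2.53 MARK 76.36 +- 0.64 plate [538.7  26.4] 4.74 tz 12.12 shifts [-0.16 -0.49  0.46 -0.08  0.34 -0.03  0.32  0.02]
jack [537.4  27.6] yaw 2.44 MARK 76.34 +- 0.45 plate [538.6  26.6] 4.73 tz 12.18 shifts [-0.12 -0.19  0.12 -0.01  0.17  0.02  0.05  0.02]
```

```bash
python3 - <<'E'
from rig import *
print(sense()["force"].round(1)); print(hand_in())
E
```

```text
[ 0.4 -0.2  0.4]
the job is handed in; nothing more can be done
None
```

I set one blue plate from the bench (the one nearest the bracket) on the plate already on the jack, then pushed the wedge in about 49 mm. The job was handed in at about 23 s with the arm clear in the air. `hand_in()` gave no verdict, so the result rests on my own checks below.

- **Mark height:** several wrist views put the upper edge of the red pointer at about 76.4 mm (±0.7). Two plates were therefore enough.
- **Stack height:** the combined fit of the wrist views puts the top of the stack at about 76.2 mm, and the wedge travel implies 76.3 mm. Single views disagreed: 76.5 mm from the front and 75.7 mm from the side. The coarse scene camera suggested up to about 1.5 mm low. All of these are within the 2 mm limit.
- **Stack position:** the placed plate lies about 1.5 mm from the table's middle and 2° off square. `plate_a` was already about 3 mm off the middle before I started.
- **Spares and other things:** the two spare blue plates are where they started, flat on the bench. My moves stayed clear of the other things and the pointer, and I saw no sign of either moving, but I did not measure each bystander at the end.

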